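# Uncap, trip and sign off a batch of roller limit switches

### The arm

A 6-joint arm with a two-finger parallel gripper is mounted at the origin on the work surface. World frame = base frame: x ahead of the robot, y to its left, z up, the work surface at z = 0. Lengths are in m, angles in rad, forces in N, time in s.
With the tool pointing down it reaches from about 0.375 to 0.925 m from the base axis. Payload 5.7 kg.
Tool frame: the origin (TCP) lies at the very end of the fingers, on their centre line; the grasp point (between the pads) lies manip.grasp_offset behind it (manip.grasp_offset is the distance from the TCP to the grasp point, in m); z points along the fingers, y is the direction in which the jaws open and shut (so a half turn about z gives the same grasp; the last joint's range is limited). The gripper opens to 88 mm and grips with 3 to 60 N. Pads are 20 mm wide; open, the fingers measure 115 mm over their backs; the gripper's body (75 mm by 178 mm) begins 61 mm behind the grasp point.
Start: joints at [1.139, 0.359, 1.51, -0, 1.272, -0.115], TCP at [0.187, 0.57, 0.223] pointing down, gripper open.
Joint ranges: [-2.97, 2.97], [-1.01, 2.36], [0.21, 2.38], [-0.96, 4.11], [0.2, 2.71], [-2.98, 2.98]. Speed limits (rad/s): [2.39, 2.39, 3.14, 3.14, 3.14, 3.14].

### API

Orientations are given as a rotation vector (axis times angle).
In Python, from plant import readout, imaging, ticket, finder, manip gives the robot as it stands. The module is installed in compiled form; this text tells all that it offers.
- The arm moves only by the tool move_arm, never from a script. Its argument "series" is a list of rows, each a list of 6 numbers: the shift along the tool's x, y, z in units of 100 mm (1.0 is 100 mm), then the turn, a rotation vector about the tool's x, y, z in units of 4 degrees (1.0 is 4 degrees). A call has 1 to 20 rows; each row shifts and turns the pose as measured when the row begins, along the tool's axes as they then stand; what a row does not reach is not made up. A row lasts 1/8 s, in which the tool goes at most 62.5 mm and 10.7 degrees, less where a joint would pass 70% of its speed; a pose out of reach is approached as far as the arm can. A call with a number of a shift or a turn outside -1 to 1 is refused whole. A call with a gripper value outside its range is refused whole. "gripper" is the opening, from -1 (shut) to 1 (fully open), set as the call begins (left out, the last holds). The fingers move at their own pace and stop on an object; the grip force is fixed at half the most. Time passes only in rows, so rows that do not move let the fingers close. It gives the time, the measured TCP pose, the force and the opening at its end, in the units of the state.
- readout.get_state(): the state, without advancing time (a new reading comes with each control period).
- imaging.capture(name): name is "side" or "top"; returns a dict with "img" (384x512x3 uint8, blue, green, red), "K" (3x3 intrinsics, pixels), "origin" and "rotation" of the camera in the world. Camera axes: x right, y down, z forward; pixel columns grow to the right and rows downward; lengths in m; the calibration is good to about 2 mm. A picture is of the moment at which its call begins. There is no depth.
- ticket.hand_in(): hands the job in, once; it reports no verdict.
Trained networks look in a picture, given as the dict that the camera call returned (one of the last four; its "shot" number tells which), for a name from the list of things; names that differ only in an ending like _2 or _b are one class to them, and where a whole thing is asked for, a point or a joint stands for the part that bears it (a point fixed in the world has none). Each returns a list of dicts, best first, with "score" (0 to 1); they miss things now and then, are a little off and sometimes report something else, mostly with a low value. They report only what shows in the picture. A call takes as long as a camera call. They do not tell look-alikes from the thing itself.
- finder.boxes_of(query, picture): "box" ([left, top, width, height] in pixels, round what is visible of it).
- finder.tip_of(query, picture): "location" ([row, column] in pixels: a listed point, or the origin of a listed thing).
The state is a dict: "time_s": time; "joint_pos": joint angles; "joint_velocities": joint speeds; "joint_efforts": joint torques, N m; "tool_pos": TCP position; "tcp_rot": TCP orientation; "contact_force": force on the tool from outside, world axes, zero at the start; "moment": the same for the moment, N m; "width": finger opening in m.
Only numpy, scipy, OpenCV 4.12 (cv2) and the standard library are available. Lean on these libraries where they do the work, as an engineer would, in place of code of your own. Each camera call takes 0.05 s, during which the arm holds its last target.

### The job

Check the batch of four limit switches standing on the bench: lift the orange transport cap off every switch that still wears one and set it down on the floor of the blue bin, and push the roller arm of every switch, capped or bare, sideways, towards the green edge of its flange, until it trips and stays over. When every switch is done, rock the red-balled wobble stick well over to one of its yellow-barred sides for a moment to sign off the batch and let it spring back; leave the switches standing on the bench and the other things where they are.

Things in the scene. Friction and masses are not known exactly. Their poses are not given: they have to be found in the camera images.
- sw1: heavy limit switch no. 1, 0.9 kg, standing loose on the bench. Steel flange 76 (x) x 90 (y) x 10 mm, aluminium body 58 x 58 mm up to z = 60 mm, black head 36 x 36 mm up to z = 80 mm, roller arm rising from the head. Origin: centre of the underside; z up. The strip of the flange at its +y edge is green: the arm trips towards +y.
- arm1 (a joint): roller arm of switch 1, rad. 0 = upright, grows as it leans towards the green (+y) edge; range -0.1 to 0.9 (stop); tripped above 0.6. No spring: about 1 N sideways at the roller moves it and it stays where it is left. It pivots about the switch's x direction, 78 mm above the bench; the yellow roller at its end (diameter 20 mm, 14 mm long along x) is centred 42 mm from the pivot, so 120 mm above the bench when upright.
- cap1_centre (a point): orange cap loosely over switch 1's arm (absent if bare). Hollow, open below, 70 g: body 54 x 54 x 80 mm, wall 3 mm; grip rib on top 46 mm (along x) x 14 mm (along y) x 28 mm high. Point: centre of the body without rib; z points to the rib (at z = 40 to 68 mm). It rests on the switch 60 mm above the bench, 6 mm play round the head; rises 75 mm to clear the roller.
- sw2: heavy limit switch no. 2, 0.9 kg, standing loose on the bench. Same as no. 1.
- arm2 (a joint): roller arm of switch 2, rad. Same as no. 1.
- cap2_centre (a point): orange cap loosely over switch 2's arm (absent if bare). Same as no. 1.
- sw3: heavy limit switch no. 3, 0.9 kg, standing loose on the bench. Same as no. 1.
- arm3 (a joint): roller arm of switch 3, rad. Same as no. 1.
- cap3_centre (a point): orange cap loosely over switch 3's arm (absent if bare). Same as no. 1.
- sw4: heavy limit switch no. 4, 0.9 kg, standing loose on the bench. Same as no. 1.
- arm4 (a joint): roller arm of switch 4, rad. Same as no. 1.
- cap4_centre (a point): orange cap loosely over switch 4's arm (absent if bare). Same as no. 1.
- bin_blue: blue open bin fixed to the bench, outside 210 (x) x 190 (y) x 65 mm high, wall and floor 4 mm, empty at the start; origin: centre of the underside. It takes four caps standing side by side. It may be on the left or the right; the red bin on the other side is not for caps.
- stick_box: grey box 60 x 60 x 50 mm fixed to the bench, with the sign-off wobble stick on top; origin: centre of the underside. Yellow bars on its top mark the two sides, +y and -y, to which the stick can be rocked.
- stick (a joint): angle of the wobble stick, rad: 0 upright, positive when leaning to the box's +y, range -0.7 to 0.7; springs back to upright when let go; tripped beyond 0.35 either way (about 1 N at the ball).
- stick_ball (a point): centre of the red ball (22 mm diameter) at the end of the stick, 85 mm above the pivot in the box's top face, so 135 mm above the bench; the rod below it is 8 mm thick.
- tin: steel can 56 mm across, 90 mm tall, upright; bystander, to be left alone. Origin: its underside centre.
- driver: screwdriver 190 mm long lying on the bench, usually between the switches; bystander, to be left alone. Origin: its underside centre.
- spanner: spanner 150 mm long lying beyond a bin; bystander, to be left alone. Origin: its underside centre.
- jar: jar 60 mm across, 80 mm tall; bystander, to be left alone. Origin: its underside centre.
- bracket: aluminium angle bracket 90 x 50 x 53 mm; bystander, to be left alone. Origin: its underside centre.
- gauge: steel block 70 x 30 x 20 mm; bystander, to be left alone. Origin: its underside centre.
Not all that is in view belongs to the job. Leave any pink look-alike of the sw3 alone. Of the things shaped like the stick_box, the grey one is meant.

How it is judged:
By the outcome, as a careful person would: the job done as asked, in the order asked, and still so for the second after the job is handed in, with the robot touching nothing.
Of cap1, cap2, cap3, cap4 only 2 to 4 are there at a start; the rules pass over those that are not, and their reading is None.
At some moment in a run one of sw1, sw2, sw3, sw4 may be knocked a few centimetres aside while the robot is not near it.
Once in a run the grip may slacken for a moment while it holds something.
It also fails if it takes over 210 s, if anything falls off the work surface, if the arm or the gripper's body presses on something with over 40 N, if the wrist force passes 120 N, or if a joint passes its speed limit or range.

## Working session

There is one attempt and no reset: what is moved stays moved. The work goes in short steps, Python scripts to look and compute and a tool call to move; the robot and the scene stay as the last step left them, time stands still between calls to the robot, and variables do not carry over. Pictures are saved under pics/ and viewed, and the job is handed in when it is done.

Besides the shell and the picture viewer there is one more tool, called after "Call:" as name(argument=value, ...) on one line, values as JSON. move_arm: Moves the arm, as the interface text tells. Shifts and turns lie within -1 to 1; 1 stands for 100 mm of shift or 4 degrees of turn. Its arguments: {"type":"object","properties":{"series":{"type":"array"},"gripper":{"type":"number"}},"required":["series"]}

```bash
mkdir -p pics; python3 - <<'E'
from plant import readout, imaging, manip
import cv2
s=readout.get_state(); print(s); print(manip.grasp_offset)
for n in("top","side"):
    p=imaging.capture(n); cv2.imwrite(f"pics/{n}0.png",p["img"]); print(n,p["K"],p["origin"],p["rotation"],p["shot"])
E
```

```text
{'time_s': 0.0, 'joint_pos': array([ 1.13890839e+00,  3.59497043e-01,  1.51143761e+00, -4.37751817e-05,
        1.27251770e+00, -1.15069727e-01]), 'joint_velocities': array([ 0.00302396,  0.00177649, -0.00383765,  0.00090669,  0.00202135,
        0.0018508 ]), 'joint_efforts': array([-4.19322741e-04, -5.15377808e+01, -2.70725745e+01,  6.75990782e-02,
        3.51562968e-02, -9.15897067e-05]), 'tool_pos': array([0.18663458, 0.56949162, 0.22181238]), 'tcp_rot': array([-4.95485074e-01, -3.10180405e+00,  2.82997460e-03]), 'contact_force': array([0.12398619, 0.35475017, 0.37839424]), 'moment': array([ 0.01459718, -0.03264709, -0.03025877]), 'width': 0.08760071433130362}
0.0187
top [[415.09491947   0.         258.20474983]
 [  0.         415.09491947 192.89676344]
 [  0.           0.           1.        ]] [0.35503147 0.03581659 1.40912418] [-2.14645019  2.13082522 -0.12781815] 1
side [[348.76151454   0.         259.1089097 ]
 [  0.         348.76151454 193.28293971]
 [  0.           0.           1.        ]] [0.43267381 0.87680606 0.60148713] [-0.18640316  2.68558606 -1.52435959] 2
```

View pics/top0.png

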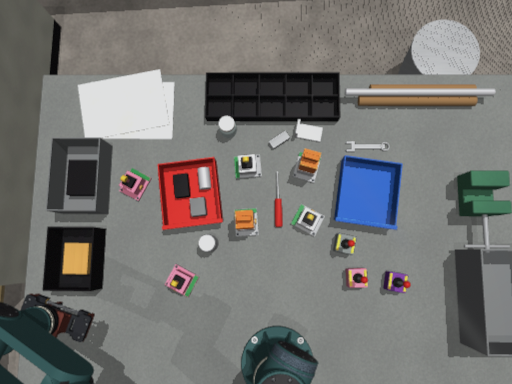

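View pics/side0.png

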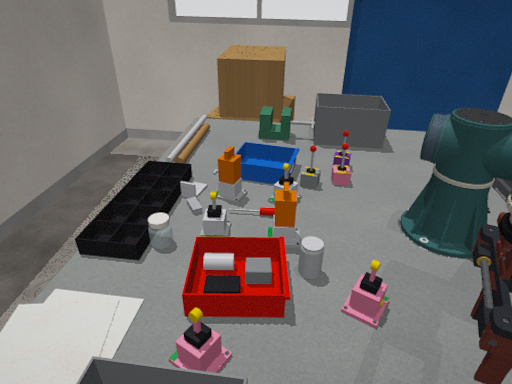

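```bash
cat > h.py <<'E'
import numpy as np, cv2
from scipy.spatial.transform import Rotation as R
from plant import readout, imaging, ticket, finder, manip
def px2w(p,row,col,z):
    d=R.from_rotvec(p["rotation"]).apply(np.linalg.inv(p["K"])@[col,row,1]) if np.shape(p["rotation"])==(3,) else p["rotation"]@np.linalg.inv(p["K"])@[col,row,1]
    return p["origin"]+d*(z-p["origin"][2])/d[2]
def w2px(p,X):
    r=R.from_rotvec(p["rotation"]).as_matrix() if np.shape(p["rotation"])==(3,) else p["rotation"]
    c=r.T@(np.asarray(X)-p["origin"]); u=p["K"]@c; return u[1]/u[2],u[0]/u[2]
def crop(p,name,c0,r0,w,h,s):
    cv2.imwrite("pics/"+name,cv2.resize(p["img"][r0:r0+h,c0:c0+w],None,fx=s,fy=s,interpolation=cv2.INTER_CUBIC))
E
python3 - <<'E'
from h import *
p=imaging.capture("top"); crop(p,"c1.png",220,140,200,150,4)
for q,z in (("sw1",0),("cap1_centre",.1),("stick_box",0),("stick_ball",.135),("bin_blue",0),("driver",0)):
    for d in finder.tip_of(q,p): print(q,round(d["score"],2),np.round(d["location"],1),np.round(px2w(p,*d["location"],z),3))
E
```

```text
sw1 0.93 [218.9 306. ] [ 0.466 -0.096  0.   ]
sw1 0.8 [183.2 137.9] [0.586 0.484 0.   ]
sw1 0.78 [166.1 248.2] [0.648 0.102 0.   ]
sw1 0.73 [241.8 207.5] [0.386 0.237 0.   ]
sw1 0.64 [221.6 244.7] [0.456 0.112 0.   ]
sw1 0.58 [281.2 182.3] [0.255 0.318 0.   ]
sw1 0.51 [168.1 307.1] [ 0.642 -0.101  0.   ]
cap1_centre 0.84 [161.3 306.5] [ 0.644 -0.09   0.1  ]
stick_box 0.94 [277.6 353.5] [ 0.272 -0.252  0.   ]
stick_box 0.62 [278.9 393.8] [ 0.269 -0.385  0.   ]
stick_box 0.6 [243.1 341.5] [ 0.386 -0.215  0.   ]
stick_box 0.46 [219.5 306. ] [ 0.464 -0.096  0.   ]
stick_ball 0.53 [238.1 349. ] [ 0.398 -0.214  0.135]
stick_ball 0.5 [279.8 360. ] [ 0.274 -0.244  0.135]
stick_ball 0.43 [283.5 407.4] [ 0.265 -0.384  0.135]
bin_blue 0.64 [192.2 365.2] [ 0.559 -0.298  0.   ]
bin_blue 0.42 [198.1 276.2] [0.537 0.005 0.   ]
driver 0.78 [198.5 278.8] [ 0.535 -0.004  0.   ]
```

View pics/c1.png

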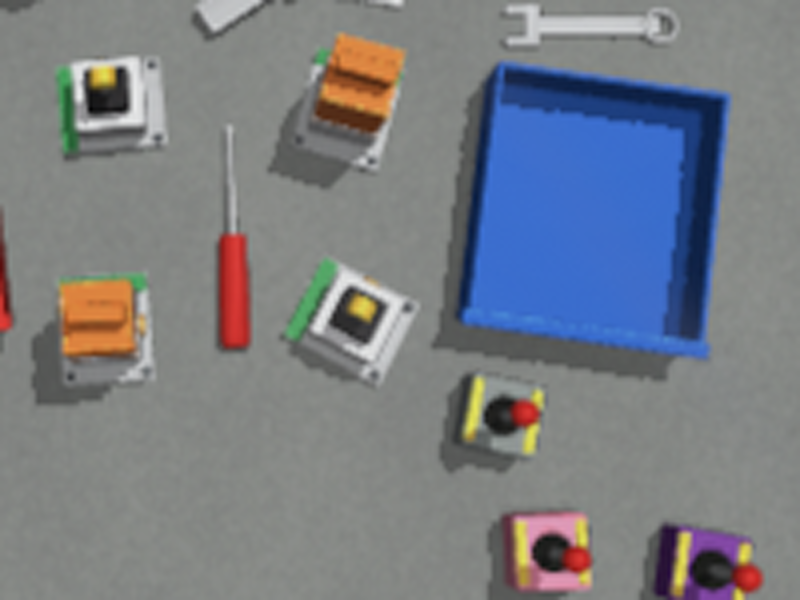

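Candidates in the top view: switches with white/grey bodies are A bare (248,163), B capped (309,165), C bare (309,219) and D capped (246,222). The pink ones at (132,182) and (180,280) are look-alikes. Of the sticks, the grey box is at (346,243); the pink one (358,278) and the purple one (397,282) are not meant. The enlarged crop confirms this. Next I fit exact poses.

```bash
cat > fit.py <<'E'
from h import *
from scipy.optimize import minimize
S=8
def box(x0,x1,y0,y1,z0,z1): return np.array([[x,y,z] for x in(x0,x1) for y in(y0,y1) for z in(z0,z1)])
def parts(kind):
    if kind=="bin":
        return [(box(-.105,.105,-.095,.095,0,.065),(170,60,20)),(box(-.101,.101,-.091,.091,.004,.004),(200,100,50))]
    if kind=="stick":
        return [(box(-.03,.03,-.03,.03,0,.05),(70,75,75)),(box(-.03,.03,-.03,.03,.05,.05),(120,130,125)),
         (box(-.03,.03,.022,.03,.05,.05),(40,220,225)),(box(-.03,.03,-.03,-.022,.05,.05),(40,220,225))]
    W=(205,205,205)
    P=[(box(-.038,.038,-.045,.045,0,.01),W),(box(-.038,.038,.033,.045,.01,.01),(70,165,40)),
       (box(-.029,.029,-.029,.029,.01,.06),(130,130,130)),(box(-.029,.029,-.029,.029,.06,.06),(225,225,225))]
    if kind=="bare": P+=[(box(-.018,.018,-.018,.018,.06,.08),(25,25,25))]
    else: P+=[(box(-.027,.027,-.027,.027,.06,.14),(15,75,160)),(box(-.027,.027,-.027,.027,.14,.14),(30,130,230)),
       (box(-.023,.023,-.007,.007,.14,.168),(20,90,190)),(box(-.023,.023,-.007,.007,.168,.168),(40,140,240))]
    return P
def fit(p,kind,x,y,yaws=range(0,360,30),half=24):
    img=p["img"]; r,c=w2px(p,[x,y,.04]); r0,c0=int(r)-half,int(c)-half
    pat=cv2.GaussianBlur(img[r0:r0+2*half,c0:c0+2*half].astype(np.float32),(3,3),0)
    bg=np.median(pat.reshape(-1,3),axis=0) if kind!="bin" else np.array((108,112,108.))
    pr=parts(kind)
    def ren(q):
        im=np.zeros((2*half*S,2*half*S,3),np.float32); im[:]=bg
        co,si=np.cos(q[2]),np.sin(q[2])
        for b,col in pr:
            w=b@np.array([[co,si,0],[-si,co,0],[0,0,1]])+[q[0],q[1],0]
            uv=np.array([w2px(p,X)[::-1] for X in w]); uv=((uv-[c0,r0]+.5)*S-.5)
            cv2.fillConvexPoly(im,np.round(cv2.convexHull(uv.astype(np.float32))).astype(np.int32),col)
        return cv2.GaussianBlur(cv2.resize(im,(2*half,2*half),interpolation=cv2.INTER_AREA),(3,3),0)
    cost=lambda q: np.minimum(np.abs(ren(q)-pat),80).mean()
    best=None
    for a in yaws:
        m=minimize(cost,[x,y,np.deg2rad(a)],method="Nelder-Mead",options=dict(initial_simplex=[[x,y,np.deg2rad(a)],[x+.01,y,np.deg2rad(a)],[x,y+.01,np.deg2rad(a)],[x,y,np.deg2rad(a+15)]],xatol=2e-4,fatol=1e-3,maxiter=150))
        if best is None or m.fun<best.fun: best=m
    return best.x,best.fun,np.hstack([pat,ren(best.x)]).astype(np.uint8)
E
python3 - <<'E'
from fit import *
p=imaging.capture("top"); o=[]
for n,k,x,y in (("A","bare",.648,.102),("B","cap",.642,-.101),("C","bare",.466,-.096),("D","cap",.456,.112),("stick","stick",.386,-.215)):
    q,f,i=fit(p,k,x,y); print(n,np.round(q[:2],4),round(np.rad2deg(q[2]),1)%360,round(f,1)); o.append(i)
cv2.imwrite("pics/f1.png",cv2.resize(np.vstack(o),None,fx=2.5,fy=2.5))
q,f,i=fit(p,"bin",.56,-.298,range(-20,21,10),48);print("bin",np.round(q[:2],4),np.rad2deg(q[2]),f)
E
```

```text
A [0.6456 0.1048] 6.100000000000023 10.7
B [ 0.6417 -0.0968] 75.2 14.8
C [ 0.4623 -0.0995] 334.1 11.8
D [0.4526 0.1069] 92.9 15.2
stick [ 0.3794 -0.2151] 169.1 18.9
bin [ 0.5529 -0.2942] -8.145579671910655 21.612075805664062
```

View pics/f1.png

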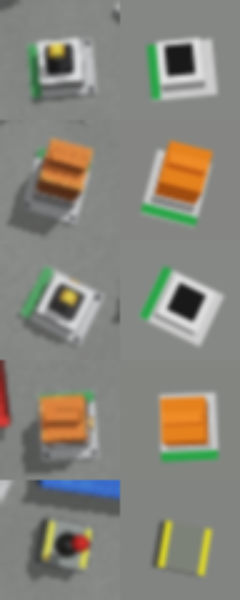

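```bash
python3 - <<'E'
from fit import *
p=imaging.capture("top"); o=[]
for n,k,x,y,ya in (("B","cap",.642,-.097,255),("D","cap",.4526,.107,273)):
    q,f,i=fit(p,k,x,y,(ya-5,ya+5)); print(n,np.round(q[:2],4),round(np.rad2deg(q[2]),1)%360,round(f,1)); o.append(i)
cv2.imwrite("pics/f2.png",cv2.resize(np.vstack(o),None,fx=4,fy=4))
s=readout.get_state(); print(R.from_rotvec(s["tcp_rot"]).as_matrix().round(3))
p=imaging.capture("side"); crop(p,"c2.png",170,130,200,150,4)
E
```

```text
B [ 0.6432 -0.0969] 254.8 16.1
D [0.4545 0.1071] 273.3 14.1
[[-0.95   0.312 -0.   ]
 [ 0.312  0.95  -0.   ]
 [ 0.    -0.    -1.   ]]
```

View pics/f2.png

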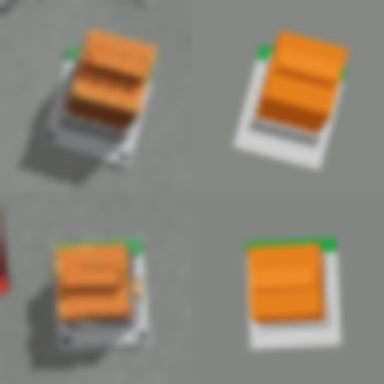

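View pics/c2.png

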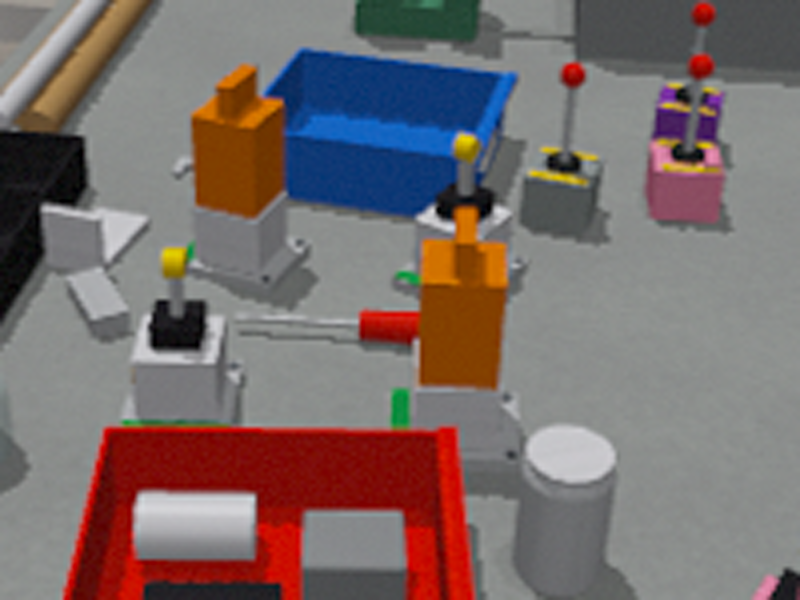

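Call:
move_arm(series=[[0,0,-0.1,0,0,1],[0,0,-0.1,0,0,1],[0,0,0,0,0,1],[0,0,0,0,0,1],[0,0,0,0,0,1],[0,0,0,0,0,1],[0,0,0,0,0,1],[0,0,0,0,0,1],[0,0,0,0,0,1],[0,0,0,0,0,1],[0,0,0,0,0,1],[0,0,0,0,0,1],[0,0,0,0,0,1],[0,0,0,0,0,1],[0,0,0,0,0,1],[0,0,0,0,0,1],[0,0,0,0,0,1]], gripper=1)

```text
time_s: 2.72
tool_pos: [0.1868, 0.57, 0.2438]
tcp_rot: [-2.19, -2.252, -0.001]
contact_force: [0.2, -0.6, -0.7]
width: 0.0878
```

```bash
cat > go.py <<'E'
from h import *
def go(x,y,z,ang=None):
    s=readout.get_state(); r=R.from_rotvec(s["tcp_rot"]); m=r.as_matrix()
    a=np.rad2deg(np.arctan2(m[1,1],m[0,1]))
    d=m.T@(np.array([x,y,z])-s["tool_pos"])
    tz=m[:,2]; corr=np.cross(tz,[0,0,-1])
    out=f"t={s['time_s']:.1f} pos={np.round(s['tool_pos'],4)} jaw={a:.1f} F={np.round(s['contact_force'],1)} w={s['width']:.4f} j={np.round(s['joint_pos'],2)}\n  shift(100mm) {np.round(d*10,3)}"
    if ang is not None:
        da=(ang-a+90)%180-90; out+=f"  turn z units {-da/4:.2f}"
    print(out,' tilt units',np.round(np.rad2deg(m.T@corr)/4,2)[:2])
E
python3 -c "
from go import *
go(.4545,.1071,.22,3.3)"
```

```text
t=2.7 pos=[0.1868 0.57   0.2438] jaw=1.6 F=[ 0.2 -0.6 -0.7] w=0.0878 j=[ 1.14  0.34  1.48 -0.    1.32  1.11]
  shift(100mm) [-4.701  2.548  0.236]  turn z units -0.43  tilt units [ 0.   -0.01]
```

Call:
move_arm(series=[[-0.47,0.25,0,0,0,-0.4],[-0.47,0.25,0,0,0,0],[-0.47,0.25,0,0,0,0],[-0.47,0.25,0,0,0,0],[-0.47,0.25,0,0,0,0],[-0.47,0.25,0,0,0,0],[-0.47,0.25,0,0,0,0],[-0.47,0.25,0,0,0,0],[-0.47,0.25,0,0,0,0],[-0.47,0.25,0,0,0,0],[0,0,0,0,0,0]])

```text
time_s: 4.1
tool_pos: [0.4723, 0.1022, 0.2453]
tcp_rot: [2.154, 2.283, 0.015]
contact_force: [0.0, 0.2, 0.4]
width: 0.0876
```

```bash
python3 -c "
from go import *
go(.4545,.1071,.146,3.3)
p=imaging.capture('top'); crop(p,'d1.png',190,130,200,150,4)
p=imaging.capture('side'); crop(p,'d2.png',170,110,200,150,4)"
```

```text
t=4.1 pos=[0.4723 0.1022 0.2453] jaw=3.3 F=[0.  0.2 0.4] w=0.0876 j=[0.07 0.16 1.73 0.   1.24 0.01]
  shift(100mm) [ 0.055 -0.184  0.992]  turn z units 0.01  tilt units [ 0.13 -0.06]
```

View pics/d2.png

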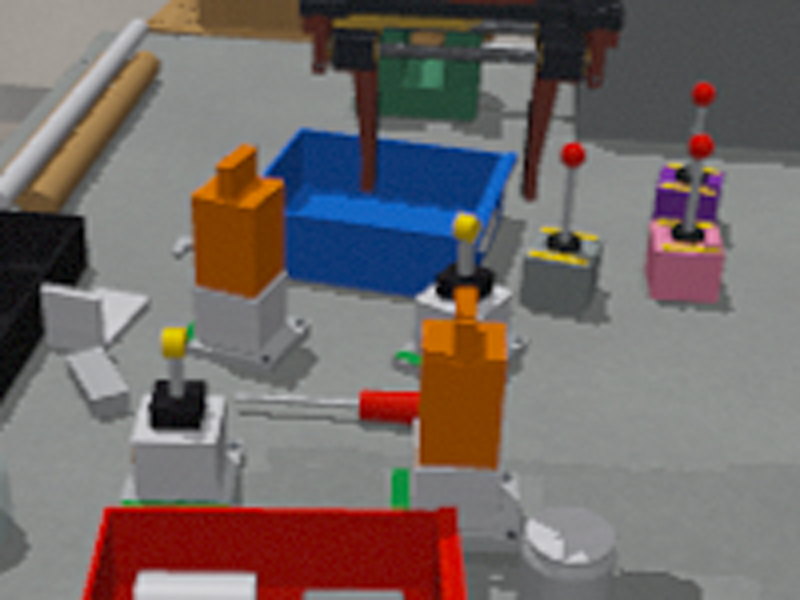

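Call:
move_arm(series=[[0.055,-0.184,0.2,0.13,-0.06,0],[0,0,0.25,0,0,0],[0,0,0,0,0,0]])

```text
time_s: 4.58
tool_pos: [0.4484, 0.1134, 0.1995]
tcp_rot: [-2.145, -2.29, -0.0]
contact_force: [-0.4, -0.1, -0.4]
width: 0.0877
```

```bash
python3 -c "
from go import *
go(.4545,.1071,.146,3.3)"
```

```text
t=4.6 pos=[0.4484 0.1134 0.1995] jaw=3.7 F=[-0.4 -0.1 -0.4] w=0.0877 j=[0.1  0.19 1.82 0.   1.13 0.03]
  shift(100mm) [-0.069  0.058  0.534]  turn z units 0.11  tilt units [-0.03 -0.04]
```

Call:
move_arm(series=[[-0.065,0.055,0,0,0,0],[0,0,0.25,0,0,0],[0,0,0.2,0,0,0],[0,0,0,0,0,0]])

```text
time_s: 5.08
tool_pos: [0.4581, 0.109, 0.1577]
tcp_rot: [2.142, 2.296, 0.009]
contact_force: [-1.2, 0.6, -0.5]
width: 0.0875
```

```bash
python3 -c "
from go import *
go(.4545,.1071,.146,3.3)
p=imaging.capture('side'); crop(p,'d3.png',210,110,150,112,5)"
```

```text
t=5.1 pos=[0.4581 0.109  0.1577] jaw=4.0 F=[-1.2  0.6 -0.5] w=0.0875 j=[0.08 0.25 1.86 0.   1.02 0.01]
  shift(100mm) [-0.017 -0.038  0.117]  turn z units 0.17  tilt units [ 0.07 -0.05]
```

View pics/d3.png

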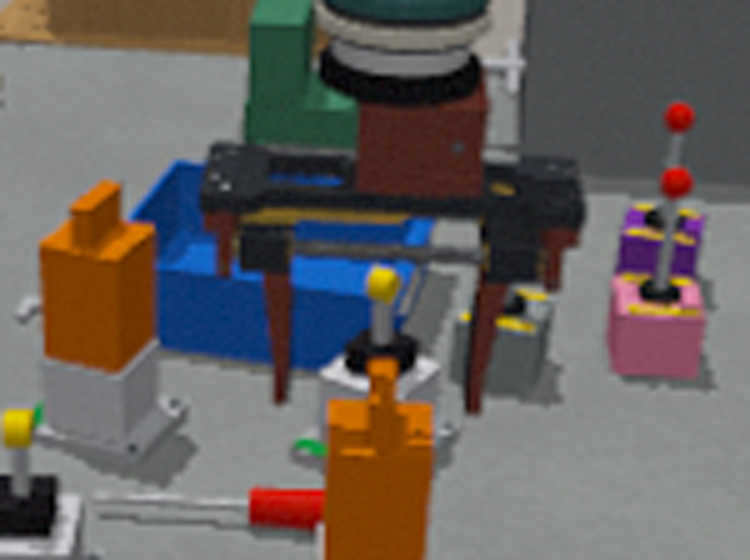

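Call:
move_arm(series=[[-0.015,-0.035,0.06,0,0,0.15],[0,0,0.05,0,0,0],[0,0,0,0,0,0]])

```text
time_s: 5.5
tool_pos: [0.4572, 0.1074, 0.1491]
tcp_rot: [2.152, 2.281, 0.016]
contact_force: [0.5, -0.4, 0.3]
width: 0.0876
```

```bash
python3 -c "
from go import *
go(.4545,.1071,.146,3.3)"
```

```text
t=5.5 pos=[0.4572 0.1074 0.1491] jaw=3.3 F=[ 0.5 -0.4  0.3] w=0.0876 j=[0.08 0.26 1.88 0.   0.99 0.02]
  shift(100mm) [-0.002 -0.027  0.031]  turn z units 0.01  tilt units [ 0.16 -0.05]
```

Call:
move_arm(series=[[0,-0.025,0.03,0.15,-0.05,0],[0,0,0,0,0,0]])

```text
time_s: 5.75
tool_pos: [0.4547, 0.1072, 0.1462]
tcp_rot: [2.156, 2.285, -0.0]
contact_force: [-0.8, 0.7, -0.2]
width: 0.0879
```

Call:
move_arm(series=[[0,0,0,0,0,0],[0,0,0,0,0,0],[0,0,0,0,0,0],[0,0,0,0,0,0],[0,0,0,0,0,0],[0,0,0,0,0,0],[0,0,0,0,0,0],[0,0,0,0,0,0]], gripper=-1)

```text
time_s: 6.75
tool_pos: [0.4549, 0.1073, 0.1463]
tcp_rot: [2.156, 2.285, 0.0]
contact_force: [-0.1, 0.2, -0.7]
width: 0.0142
```

```bash
python3 -c "
from go import *
go(.4545,.1071,.26,3.3)
p=imaging.capture('side'); crop(p,'d4.png',210,110,150,112,5)"
```

```text
t=6.8 pos=[0.4549 0.1073 0.1463] jaw=3.3 F=[-0.1  0.2 -0.7] w=0.0142 j=[ 0.08  0.26  1.88 -0.    1.    0.03]
  shift(100mm) [-0.002 -0.004 -1.137]  turn z units 0.01  tilt units [0.01 0.  ]
```

View pics/d4.png

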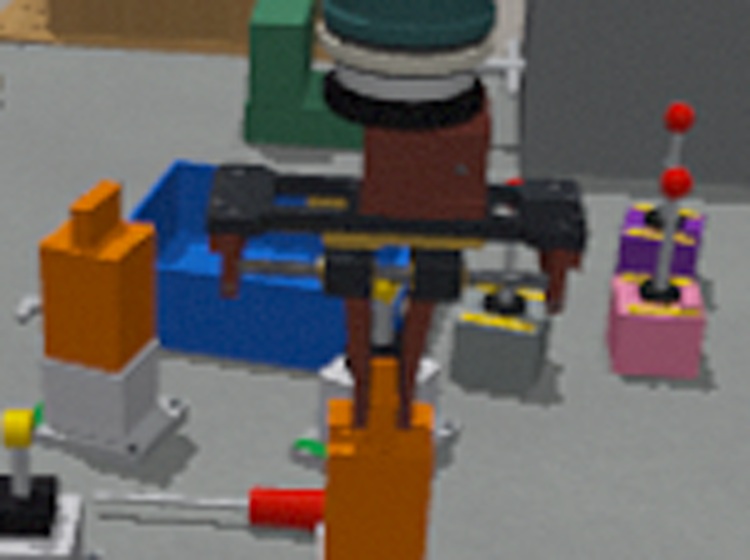

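Gripped the rib at 14.2 mm. Lifting.

Call:
move_arm(series=[[0,0,-0.1,0,0,0],[0,0,-0.1,0,0,0],[0,0,-0.12,0,0,0],[0,0,-0.12,0,0,0],[0,0,-0.12,0,0,0],[0,0,-0.12,0,0,0],[0,0,-0.12,0,0,0],[0,0,-0.12,0,0,0],[0,0,-0.12,0,0,0],[0,0,-0.12,0,0,0],[0,0,-0.1,0,0,0],[0,0,0,0,0,0]])

```text
time_s: 8.3
tool_pos: [0.4551, 0.1074, 0.2824]
tcp_rot: [2.155, 2.284, 0.003]
contact_force: [-0.4, -0.9, -0.3]
width: 0.0136
```

```bash
python3 -c "
from go import *
go(.515,-.25,.26,-8)
p=imaging.capture('side'); crop(p,'d5.png',210,70,150,150,4)"
```

```text
t=8.3 pos=[0.4551 0.1074 0.2824] jaw=3.3 F=[-0.4 -0.9 -0.3] w=0.0136 j=[ 0.08  0.11  1.7  -0.    1.33  0.03]
  shift(100mm) [-3.603  0.389  0.226]  turn z units 2.83  tilt units [0.04 0.  ]
```

View pics/d5.png

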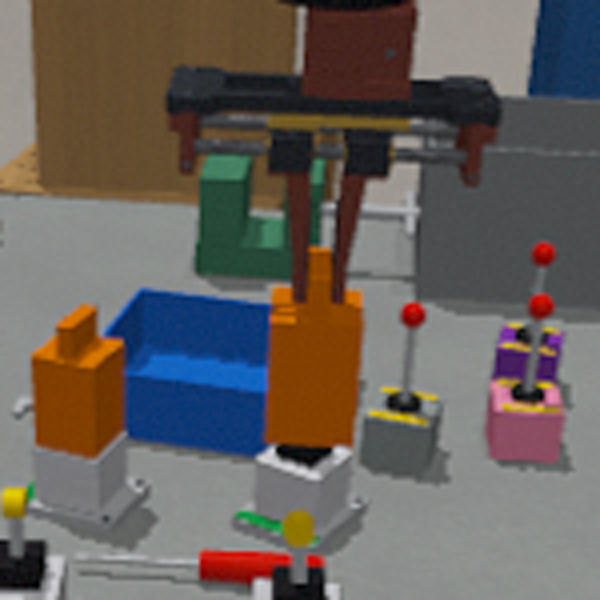

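Call:
move_arm(series=[[0,0,0,0,0,0.95],[0,0,0,0,0,0.95],[0,0,0,0,0,0.95],[0,0,0,0,0,0]])

```text
time_s: 8.85
tool_pos: [0.4532, 0.1072, 0.2796]
tcp_rot: [-2.377, -2.052, 0.004]
contact_force: [-0.0, -0.1, 0.2]
width: 0.0136
```

```bash
python3 -c "
from go import *
go(.5466,-.3388,.282,-8)"
```

```text
t=8.8 pos=[0.4532 0.1072 0.2796] jaw=-8.4 F=[-0.  -0.1  0.2] w=0.0136 j=[ 0.08  0.11  1.7  -0.    1.33  0.23]
  shift(100mm) [-4.276  1.574 -0.024]  turn z units -0.09  tilt units [-0.04  0.01]
```

Call:
move_arm(series=[[-0.16,0.06,0,0,0,0],[-0.32,0.12,0,0,0,0],[-0.32,0.12,0,0,0,0],[-0.32,0.12,0,0,0,0],[-0.32,0.12,0,0,0,0],[-0.32,0.12,0,0,0,0],[-0.32,0.12,0,0,0,0],[-0.32,0.12,0,0,0,0],[-0.32,0.12,0,0,0,0],[-0.32,0.12,0,0,0,0],[-0.32,0.12,0,0,0,0],[-0.32,0.12,0,0,0,0],[-0.25,0.08,0,0,0,0],[0,0,0,0,0,0],[0,0,0,0,0,0]])

```text
time_s: 10.72
tool_pos: [0.5404, -0.331, 0.2761]
tcp_rot: [-2.362, -2.066, 0.014]
contact_force: [-0.0, 0.5, -0.3]
width: 0.0137
```

```bash
python3 -c "
from go import *
go(.5466,-.3388,.092,-8)"
```

```text
t=10.7 pos=[ 0.5404 -0.331   0.2761] jaw=-7.6 F=[-0.   0.5 -0.3] w=0.0137 j=[-0.65  0.37  1.36 -0.01  1.42 -0.52]
  shift(100mm) [-0.061  0.087  1.84 ]  turn z units 0.09  tilt units [-0.12  0.06]
```

Call:
move_arm(series=[[-0.06,0.085,0,-0.1,0.05,0],[0,0,0.2,0,0,0],[0,0,0.3,0,0,0],[0,0,0.3,0,0,0],[0,0,0.3,0,0,0],[0,0,0.2,0,0,0],[0,0,0.1,0,0,0],[0,0,0,0,0,0]])

```text
time_s: 11.72
tool_pos: [0.5524, -0.3357, 0.1348]
tcp_rot: [2.352, 2.075, 0.004]
contact_force: [-0.1, -0.6, -0.4]
width: 0.0136
```

```bash
python3 -c "
from go import *
go(.5466,-.3388,.092,-8)
p=imaging.capture('side'); crop(p,'d6.png',210,70,150,150,4)"
```

```text
t=11.7 pos=[ 0.5524 -0.3357  0.1348] jaw=-7.2 F=[-0.1 -0.6 -0.4] w=0.0136 j=[-0.65  0.5   1.5   0.    1.13 -0.53]
  shift(100mm) [-0.037 -0.056  0.428]  turn z units 0.21  tilt units [0.08 0.03]
```

View pics/d6.png

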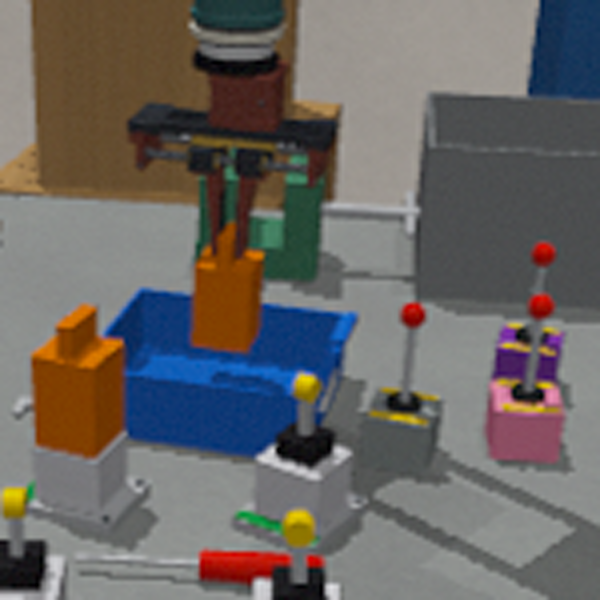

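Call:
move_arm(series=[[-0.04,-0.05,0.1,0.05,0,0.2],[0,0,0.15,0,0,0],[0,0,0.1,0,0,0],[0,0,0.06,0,0,0],[0,0,0,0,0,0]])

```text
time_s: 12.4
tool_pos: [0.548, -0.3405, 0.0933]
tcp_rot: [2.367, 2.056, 0.001]
contact_force: [-0.1, -0.2, -0.4]
width: 0.0142
```

```bash
python3 -c "
from go import *
go(.5466,-.3388,.0905,-8)"
```

```text
t=12.4 pos=[ 0.548  -0.3405  0.0933] jaw=-8.0 F=[-0.1 -0.2 -0.4] w=0.0142 j=[-0.66  0.55  1.54 -0.    1.04 -0.52]
  shift(100mm) [ 0.015 -0.017  0.028]  turn z units -0.01  tilt units [0.08 0.05]
```

Call:
move_arm(series=[[0,0,0.025,0,0,0],[0,0,0.01,0,0,0],[0,0,0,0,0,0]])

```text
time_s: 12.78
tool_pos: [0.5486, -0.3409, 0.0906]
tcp_rot: [2.365, 2.055, 0.001]
contact_force: [-0.7, 0.1, -1.2]
width: 0.0138
```

Near the floor; release, then rise.

Call:
move_arm(series=[[0,0,0,0,0,0],[0,0,0,0,0,0],[0,0,0,0,0,0],[0,0,0,0,0,0],[0,0,0,0,0,0],[0,0,0,0,0,0],[0,0,-0.1,0,0,0],[0,0,-0.3,0,0,0],[0,0,-0.3,0,0,0],[0,0,-0.4,0,0,0],[0,0,-0.4,0,0,0],[0,0,0,0,0,0]], gripper=1)

```text
time_s: 14.28
tool_pos: [0.5482, -0.3404, 0.2488]
tcp_rot: [2.363, 2.053, 0.002]
contact_force: [0.9, -0.1, -0.1]
width: 0.088
```

```bash
python3 - <<'E'
from fit import *; from go import go
go(.6432,-.0969,.24,-15.2)
p=imaging.capture("top"); crop(p,"e1.png",220,130,200,150,4)
for n,k,x,y,ya in (("A","bare",.646,.105,6),("B","cap",.6432,-.097,255),("C","bare",.4623,-.0995,-26),("D","bare",.4545,.107,273)):
    q,f,i=fit(p,k,x,y,(ya-5,ya+5)); print(n,np.round(q[:2],4),round(np.rad2deg(q[2]),1)%360,round(f,1))
p=imaging.capture("side"); crop(p,"e2.png",170,110,200,150,4)
E
```

```text
t=14.3 pos=[ 0.5482 -0.3404  0.2488] jaw=-8.0 F=[ 0.9 -0.1 -0.1] w=0.0880 j=[-0.66  0.4   1.38 -0.    1.35 -0.52]
  shift(100mm) [2.544 0.6   0.078]  turn z units 1.79  tilt units [0.13 0.08]
A [0.646  0.1048] 7.0 9.5
B [ 0.6439 -0.0966] 254.5 15.2
C [ 0.4634 -0.1   ] 335.2 22.1
D [0.4545 0.1076] 275.0 10.8
```

View pics/e1.png

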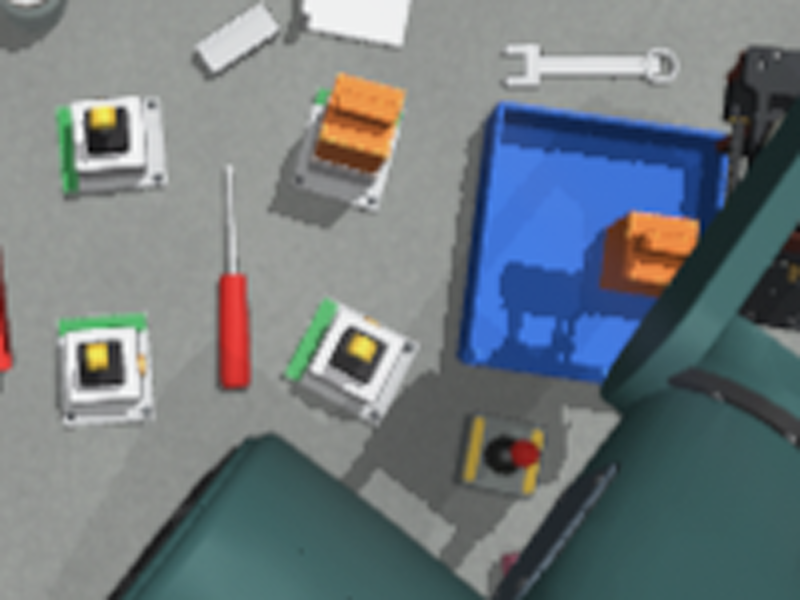

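View pics/e2.png

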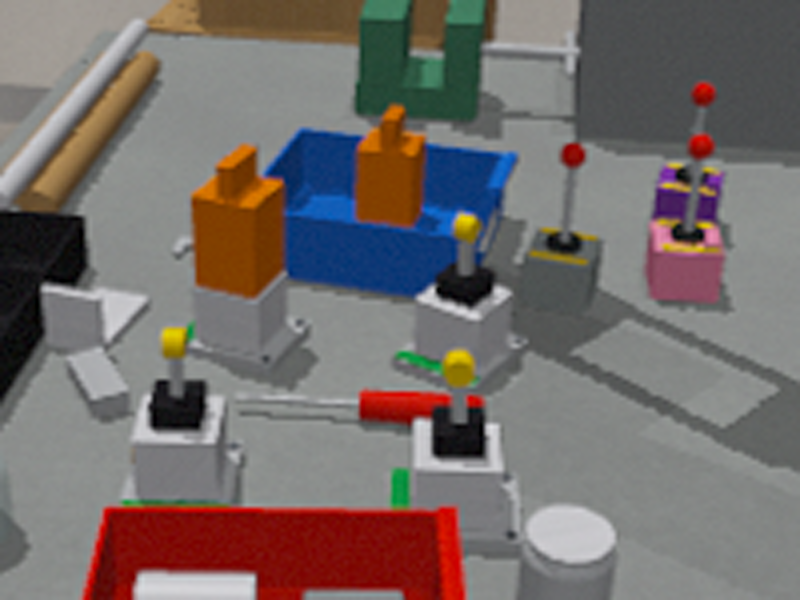

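Call:
move_arm(series=[[0,0,0,0.1,0.08,0.9],[0,0,0,0,0,0.9],[0.16,0.02,0,0,0,0],[0.32,0.035,0,0,0,0],[0.32,0.035,0,0,0,0],[0.32,0.035,0,0,0,0],[0.32,0.035,0,0,0,0],[0.32,0.035,0,0,0,0],[0.32,0.035,0,0,0,0],[0.32,0.03,0,0,0,0],[0.16,0.02,0,0,0,0],[0,0,0,0,0,0],[0,0,0,0,0,0]])

```text
time_s: 16.0
tool_pos: [0.6346, -0.0789, 0.2298]
tcp_rot: [-2.459, -1.902, 0.017]
contact_force: [-0.1, 0.4, 0.7]
width: 0.0878
```

```bash
python3 -c "
from go import *
go(.6437,-.0967,.146,-15.2)"
```

```text
t=16.0 pos=[ 0.6346 -0.0789  0.2298] jaw=-14.6 F=[-0.1  0.4  0.7] w=0.0878 j=[-0.24  0.43  1.38  0.01  1.36  0.01]
  shift(100mm) [-0.16   0.16   0.831]  turn z units 0.16  tilt units [-0.47 -0.17]
```

Call:
move_arm(series=[[-0.14,0.14,0,-0.3,-0.1,0.1],[0,0,0.1,0,0,0],[0,0,0,0,0,0]])

```text
time_s: 16.38
tool_pos: [0.6445, -0.1001, 0.2182]
tcp_rot: [-2.487, -1.902, 0.006]
contact_force: [-0.6, 0.0, 0.4]
width: 0.0877
```

```bash
python3 -c "
from go import *
go(.6437,-.0967,.146,-15.2)"
```

```text
t=16.4 pos=[ 0.6445 -0.1001  0.2182] jaw=-15.2 F=[-0.6  0.   0.4] w=0.0877 j=[-0.26  0.44  1.39  0.    1.32  0.  ]
  shift(100mm) [ 0.028 -0.009  0.722]  turn z units 0.01  tilt units [-0.15 -0.04]
```

Call:
move_arm(series=[[0.025,-0.01,0.1,-0.1,0,0],[0,0,0.2,0,0,0],[0,0,0.2,0,0,0],[0,0,0.1,0,0,0],[0,0,0,0,0,0]])

```text
time_s: 17.0
tool_pos: [0.6429, -0.0965, 0.1549]
tcp_rot: [-2.492, -1.905, -0.001]
contact_force: [-0.6, -0.5, 0.9]
width: 0.0877
```

```bash
python3 -c "
from go import *
go(.6437,-.0967,.146,-15.2)
p=imaging.capture('side'); crop(p,'g1.png',170,70,150,150,4)"
```

```text
t=17.0 pos=[ 0.6429 -0.0965  0.1549] jaw=-15.2 F=[-0.6 -0.5  0.9] w=0.0877 j=[-0.26  0.49  1.47  0.    1.18  0.01]
  shift(100mm) [-0.     0.008  0.089]  turn z units -0.00  tilt units [-0.05 -0.05]
```

View pics/g1.png

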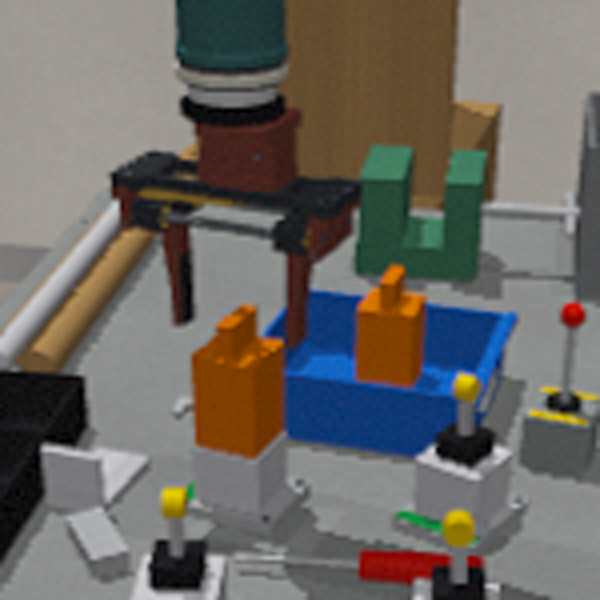

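Fingers straddle B's rib, with nothing touching.

Call:
move_arm(series=[[0,0.008,0.05,0,0,0],[0,0,0.035,0,0,0],[0,0,0,0,0,0]])

```text
time_s: 17.42
tool_pos: [0.6454, -0.097, 0.1481]
tcp_rot: [-2.494, -1.907, -0.005]
contact_force: [-0.2, 0.7, -1.1]
width: 0.0879
```

Call:
move_arm(series=[[0,0,0,0,0,0],[0,0,0,0,0,0],[0,0,0,0,0,0],[0,0,0,0,0,0],[0,0,0,0,0,0],[0,0,0,0,0,0],[0,0,0,0,0,0],[0,0,0,0,0,0]], gripper=-1)

```text
time_s: 18.42
tool_pos: [0.6457, -0.0971, 0.1488]
tcp_rot: [-2.495, -1.907, -0.006]
contact_force: [-0.1, -0.1, 0.1]
width: 0.0137
```

Call:
move_arm(series=[[0,0,-0.1,0,0,0],[0,0,-0.1,0,0,0],[0,0,-0.12,0,0,0],[0,0,-0.12,0,0,0],[0,0,-0.12,0,0,0],[0,0,-0.12,0,0,0],[0,0,-0.12,0,0,0],[0,0,-0.12,0,0,0],[0,0,-0.12,0,0,0],[0,0,-0.1,0,0,0],[0,0,0,0,0,0]])

```text
time_s: 19.8
tool_pos: [0.646, -0.0977, 0.2724]
tcp_rot: [2.495, 1.908, 0.008]
contact_force: [0.4, 0.7, 0.1]
width: 0.0138
```

```bash
python3 -c "
from go import *
go(.559,-.2494,.26,-8)
p=imaging.capture('side'); crop(p,'g2.png',170,70,150,150,4)"
```

```text
t=19.8 pos=[ 0.646  -0.0977  0.2724] jaw=-15.2 F=[0.4 0.7 0.1] w=0.0138 j=[-0.26  0.4   1.32  0.    1.42  0.01]
  shift(100mm) [-1.693 -0.441  0.116]  turn z units -1.80  tilt units [ 0.05 -0.05]
```

View pics/g2.png

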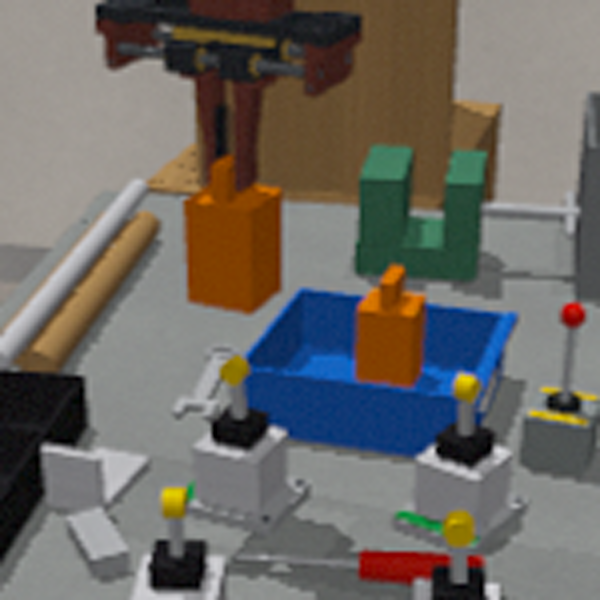

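Call:
move_arm(series=[[0,0,0,0,0,-0.9],[0,0,0,0,0,-0.9],[-0.16,-0.065,0,0,0,0],[-0.3,-0.12,0,0,0,0],[-0.3,-0.12,0,0,0,0],[-0.3,-0.12,0,0,0,0],[-0.3,-0.12,0,0,0,0],[-0.15,-0.06,0,0,0,0],[0,0,0,0,0,0],[0,0,0,0,0,0]])

```text
time_s: 21.1
tool_pos: [0.5567, -0.2457, 0.2665]
tcp_rot: [-2.372, -2.049, 0.001]
contact_force: [0.1, 0.1, -1.5]
width: 0.0137
```

```bash
python3 -c "
from go import *
go(.559,-.2494,.093,-8)"
```

```text
t=21.1 pos=[ 0.5567 -0.2457  0.2665] jaw=-8.4 F=[ 0.1  0.1 -1.5] w=0.0137 j=[-0.53  0.34  1.43  0.    1.38 -0.38]
  shift(100mm) [-0.04   0.038  1.734]  turn z units -0.09  tilt units [-0.08 -0.06]
```

Call:
move_arm(series=[[-0.04,0.02,0.1,-0.05,0,-0.05],[0,0,0.25,0,0,0],[0,0,0.25,0,0,0],[0,0,0.25,0,0,0],[0,0,0.2,0,0,0],[0,0,0.1,0,0,0],[0,0,0,0,0,0]])

```text
time_s: 21.98
tool_pos: [0.5613, -0.2449, 0.1449]
tcp_rot: [-2.362, -2.065, -0.005]
contact_force: [-0.5, 0.1, -0.5]
width: 0.0135
```

```bash
python3 -c "
from go import *
go(.559,-.2494,.093,-8)
p=imaging.capture('side'); crop(p,'g3.png',170,70,150,150,4)
p=imaging.capture('top'); crop(p,'g4.png',270,130,150,150,4)"
```

```text
t=22.0 pos=[ 0.5613 -0.2449  0.1449] jaw=-7.7 F=[-0.5  0.1 -0.5] w=0.0135 j=[-0.53  0.45  1.57  0.    1.12 -0.39]
  shift(100mm) [-0.05  -0.016  0.518]  turn z units 0.08  tilt units [-0.02 -0.07]
```

View pics/g3.png

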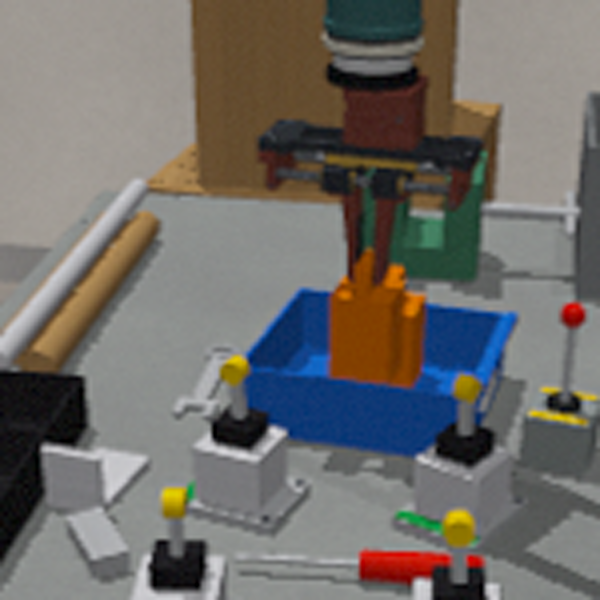

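View pics/g4.png

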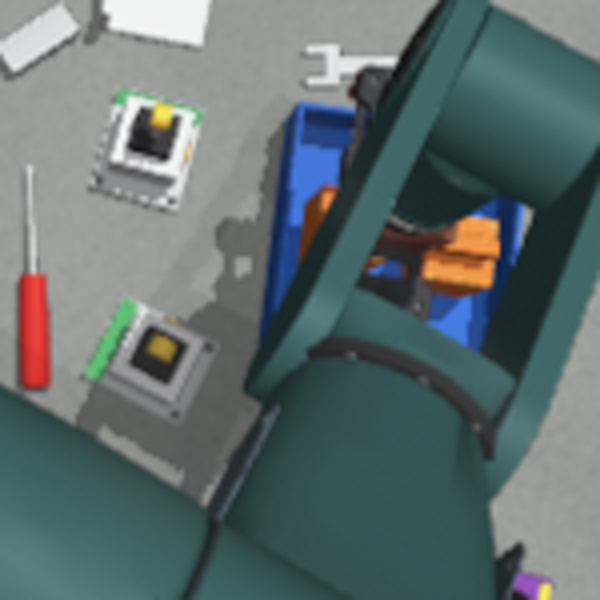

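Call:
move_arm(series=[[-0.02,-0.015,0.12,0,0,0],[0,0,0.15,0,0,0],[0,0,0.12,0,0,0],[0,0,0.08,0,0,0],[0,0,0,0,0,0]])

```text
time_s: 22.7
tool_pos: [0.5608, -0.2478, 0.0969]
tcp_rot: [-2.366, -2.067, -0.007]
contact_force: [0.1, -0.2, 0.2]
width: 0.0136
```

```bash
python3 -c "
from go import *
go(.559,-.2494,.093,-8)"
```

```text
t=22.7 pos=[ 0.5608 -0.2478  0.0969] jaw=-7.7 F=[ 0.1 -0.2  0.2] w=0.0136 j=[-0.53  0.51  1.61  0.    1.02 -0.4 ]
  shift(100mm) [-0.019 -0.016  0.039]  turn z units 0.07  tilt units [ 0.04 -0.05]
```

Call:
move_arm(series=[[0,0,0.035,0,0,0],[0,0,0.01,0,0,0],[0,0,0,0,0,0]])

```text
time_s: 23.08
tool_pos: [0.5614, -0.248, 0.093]
tcp_rot: [2.365, 2.066, 0.007]
contact_force: [-0.3, -0.6, -0.5]
width: 0.014
```

Call:
move_arm(series=[[0,0,0,0,0,0],[0,0,0,0,0,0],[0,0,0,0,0,0],[0,0,0,0,0,0],[0,0,0,0,0,0],[0,0,0,0,0,0],[0,0,-0.1,0,0,0],[0,0,-0.3,0,0,0],[0,0,-0.3,0,0,0],[0,0,-0.3,0,0,0],[0,0,-0.2,0,0,0],[0,0,0,0,0,0]], gripper=1)

```text
time_s: 24.58
tool_pos: [0.5616, -0.2488, 0.2205]
tcp_rot: [2.363, 2.064, 0.009]
contact_force: [0.3, 0.3, 0.1]
width: 0.0877
```

```bash
python3 - <<'E'
from fit import *; from go import go
go(.46,-.1,.2)
p=imaging.capture("top"); crop(p,"i1.png",220,130,200,150,4)
for n,k,x,y,ya in (("A","bare",.646,.105,6),("B","bare",.6432,-.097,255),("C","bare",.4623,-.0995,-26),("D","bare",.4545,.107,273)):
    q,f,i=fit(p,k,x,y,(ya-5,ya+5)); print(n,np.round(q[:2],4),round(np.rad2deg(q[2]),1)%360,round(f,1))
p=imaging.capture("side"); crop(p,"i2.png",170,110,200,150,4)
E
```

```text
t=24.6 pos=[ 0.5616 -0.2488  0.2205] jaw=-7.7 F=[0.3 0.3 0.1] w=0.0877 j=[-0.53  0.38  1.49  0.    1.27 -0.4 ]
  shift(100mm) [ 1.337 -1.208  0.198]  tilt units [ 0.1  -0.02]
A [0.646  0.1045] 6.9 9.5
B [ 0.6453 -0.0977] 253.3 10.9
C [ 0.4633 -0.1   ] 336.4 33.5
D [0.4546 0.1077] 274.5 11.6
```

View pics/i2.png

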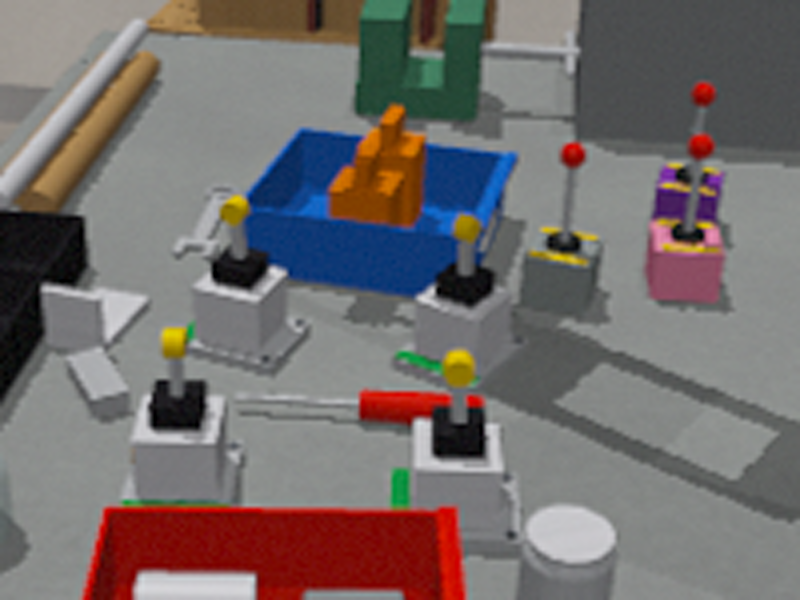

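View pics/i1.png

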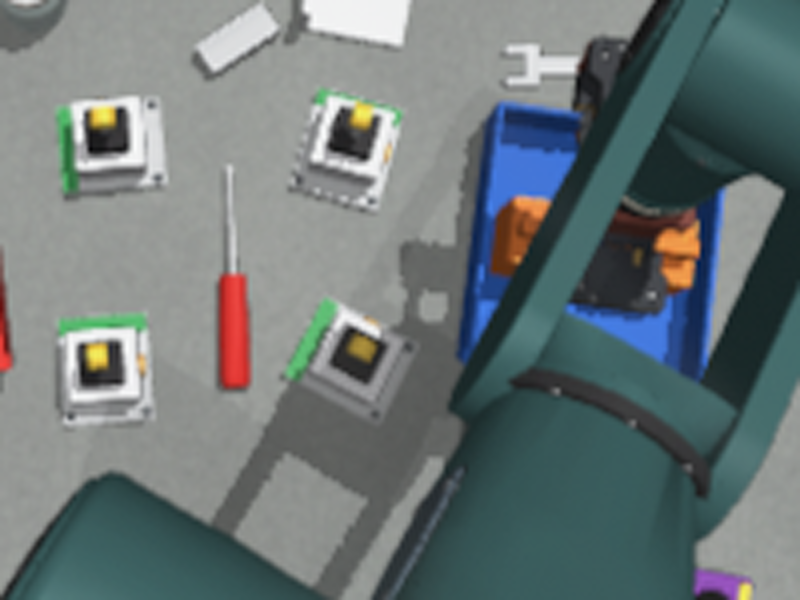

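Call:
move_arm(series=[[0,0,0,0,0,1],[0,0,0,0,0,1],[0,0,0,0,0,1],[0,0,0,0,0,1],[0,0,0,0,0,0.3],[0,0,0,0,0,0]], gripper=-1)

```text
time_s: 25.42
tool_pos: [0.5559, -0.2455, 0.21]
tcp_rot: [-2.645, -1.672, 0.003]
contact_force: [0.1, -0.7, -0.3]
width: 0.0311
```

```bash
python3 -c "
from go import *
go(.437,-.154,.2,-25)"
```

```text
t=25.4 pos=[ 0.5559 -0.2455  0.21  ] jaw=-25.4 F=[ 0.1 -0.7 -0.3] w=0.0311 j=[-0.53  0.39  1.5   0.    1.27 -0.09]
  shift(100mm) [ 0.316 -1.465  0.119]  turn z units -0.10  tilt units [-0.17 -0.07]
```

Call:
move_arm(series=[[0.06,-0.25,0,-0.1,0,0],[0.06,-0.3,0,0,0,0],[0.06,-0.3,0,0,0,0],[0.06,-0.3,0,0,0,0],[0.06,-0.2,0,0,0,0],[0,0,0,0,0,0],[0,0,0,0,0,0]])

```text
time_s: 26.3
tool_pos: [0.4434, -0.1586, 0.2089]
tcp_rot: [-2.643, -1.683, -0.002]
contact_force: [0.4, -0.1, -0.4]
width: 0.0003
```

```bash
python3 -c "
from go import *
go(.437,-.154,.106,-25)"
```

```text
t=26.3 pos=[ 0.4434 -0.1586  0.2089] jaw=-25.0 F=[ 0.4 -0.1 -0.4] w=0.0003 j=[-0.49  0.19  1.79  0.01  1.17 -0.06]
  shift(100mm) [ 0.01  -0.072  1.03 ]  turn z units -0.00  tilt units [-0.08 -0.07]
```

Call:
move_arm(series=[[0.01,-0.07,0.15,-0.05,-0.05,0],[0,0,0.25,0,0,0],[0,0,0.25,0,0,0],[0,0,0.2,0,0,0],[0,0,0.08,0,0,0],[0,0,0,0,0,0]])

```text
time_s: 27.05
tool_pos: [0.4448, -0.1599, 0.114]
tcp_rot: [2.647, 1.686, 0.005]
contact_force: [-0.7, -0.6, 0.2]
width: 0.0005
```

```bash
cat > sw.py <<'E'
from go import *
def sw(x,y,yaw):
    """TCP in switch frame"""
    s=readout.get_state(); a=np.deg2rad(yaw); d=s["tool_pos"]-[x,y,0]
    print("in switch frame x',y',z mm",np.round(1000*np.array([np.cos(a)*d[0]+np.sin(a)*d[1],-np.sin(a)*d[0]+np.cos(a)*d[1],d[2]]),1))
E
python3 -c "
from sw import *
go(.437,-.154,.106,-25); sw(.4623,-.0997,-25)
p=imaging.capture('side'); crop(p,'k1.png',240,70,120,120,5)"
```

```text
t=27.1 pos=[ 0.4448 -0.1599  0.114 ] jaw=-25.0 F=[-0.7 -0.6  0.2] w=0.0005 j=[-0.49  0.31  1.91  0.    0.91 -0.06]
  shift(100mm) [ 0.021 -0.096  0.08 ]  turn z units -0.00  tilt units [ 0.07 -0.01]
in switch frame x',y',z mm [  9.5 -62.  114. ]
```

View pics/k1.png

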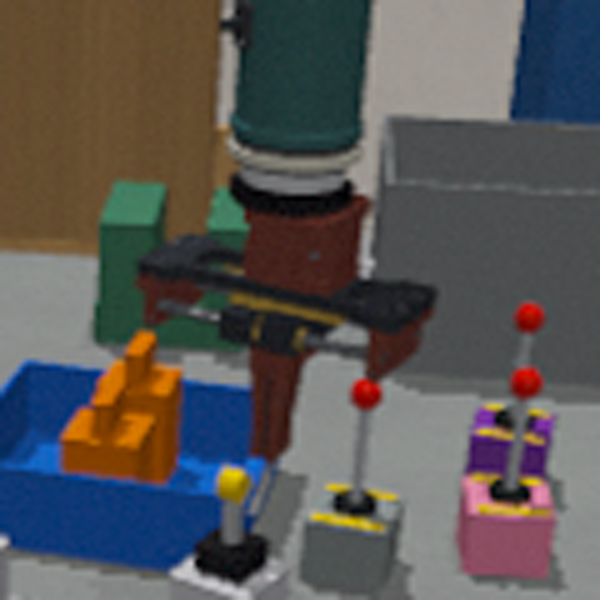

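Call:
move_arm(series=[[0,-0.09,0.07,0,0,0],[0,0,0,0,0,0],[0.15,0,0,0,0,0],[0.15,0,0,0,0,0],[0.1,0,0,0,0,0],[0,0,0,0,0,0]])

```text
time_s: 27.85
tool_pos: [0.4562, -0.1173, 0.109]
tcp_rot: [2.642, 1.684, 0.01]
contact_force: [0.3, -0.3, -0.4]
width: 0.0005
```

```bash
python3 -c "
from sw import *
go(.437,-.154,.106,-25); sw(.4623,-.0997,-25)"
```

```text
t=27.9 pos=[ 0.4562 -0.1173  0.109 ] jaw=-25.0 F=[ 0.3 -0.3 -0.4] w=0.0005 j=[-0.4   0.32  1.92  0.    0.89  0.04]
  shift(100mm) [-0.414 -0.019  0.029]  turn z units 0.01  tilt units [ 0.15 -0.01]
in switch frame x',y',z mm [  1.9 -18.5 109. ]
```

Call:
move_arm(series=[[0.06,0,0.02,0,0,0],[0.06,0,0.01,0,0,0],[0.06,0,0,0,0,0],[0.06,0,0,0,0,0],[0.04,0,0,0,0,0],[0,0,0,0,0,0]])

```text
time_s: 28.6
tool_pos: [0.4679, -0.0909, 0.1053]
tcp_rot: [2.642, 1.685, 0.006]
contact_force: [-0.5, -1.3, -0.6]
width: 0.0005
```

```bash
python3 -c "
from sw import *
go(.437,-.154,.106,-25); sw(.4623,-.0997,-25)
p=imaging.capture('side'); crop(p,'k2.png',240,70,120,120,5)"
```

```text
t=28.6 pos=[ 0.4679 -0.0909  0.1053] jaw=-24.9 F=[-0.5 -1.3 -0.6] w=0.0005 j=[-0.34  0.33  1.91 -0.    0.89  0.1 ]
  shift(100mm) [-0.703 -0.014 -0.007]  turn z units 0.02  tilt units [0.13 0.01]
in switch frame x',y',z mm [  1.4  10.4 105.3]
```

View pics/k2.png

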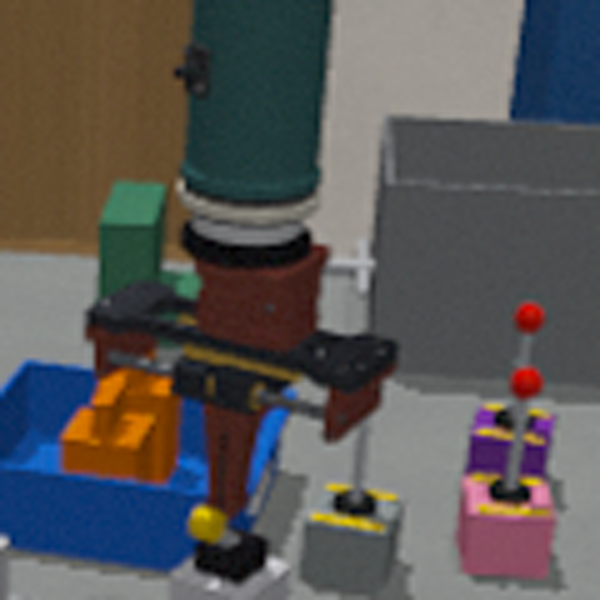

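Call:
move_arm(series=[[-0.15,0,0,0,0,0],[-0.25,0,-0.1,0,0,0],[0,0,-0.3,0,0,0],[0,0,-0.4,0,0,0],[0,0,-0.3,0,0,0],[0,0,0,0,0,0]])

```text
time_s: 29.4
tool_pos: [0.4482, -0.1313, 0.2187]
tcp_rot: [2.644, 1.682, 0.009]
contact_force: [0.2, 0.1, -0.1]
width: 0.0004
```

```bash
python3 - <<'E'
from sw import *
from fit import fit
go(.437,-.154,.2,-25); sw(.4623,-.0997,-25)
p=imaging.capture("side"); crop(p,"k3.png",220,130,120,90,6)
def roller(p,x,y,yaw):
    a=np.deg2rad(yaw)
    for t in (0,.3,.6,.75,.9):
        l,z=.042*np.sin(t),.078+.042*np.cos(t)
        r,c=w2px(p,[x-np.sin(a)*l,y+np.cos(a)*l,z]); print(t,round(r,1),round(c,1), end=' | ')
    print()
roller(p,.4623,-.0997,-25)
# yellow blobs
hsv=cv2.cvtColor(p["img"],cv2.COLOR_BGR2HSV); m=cv2.inRange(hsv,(22,150,100),(35,255,255))
n,l,st,ce=cv2.connectedComponentsWithStats(m); print([(tuple(ce[i].round(1)[::-1]),st[i,4]) for i in range(1,n) if st[i,4]>15])
for n,x,y,w in(("A",.646,.1047,7),("B",.645,-.0975,254),("D",.4545,.1075,274)): print(n); roller(p,x,y,w)
p=imaging.capture("top");crop(p,"k4.png",220,130,200,150,4)
E
```

```text
t=29.4 pos=[ 0.4482 -0.1313  0.2187] jaw=-25.1 F=[ 0.2  0.1 -0.1] w=0.0004 j=[-0.43  0.16  1.8   0.    1.17  0.  ]
  shift(100mm) [-0.253 -0.007  0.187]  turn z units -0.02  tilt units [ 0.14 -0.01]
in switch frame x',y',z mm [  0.6 -34.6 218.7]
0 165.9 287.2 | 0.3 168.0 285.3 | 0.6 170.9 283.4 | 0.75 172.7 282.5 | 0.9 174.6 281.8 | 
[((np.float64(162.2), np.float64(228.2)), np.int32(36)), ((np.float64(174.4), np.float64(281.0)), np.int32(36)), ((np.float64(173.9), np.float64(309.7)), np.int32(23)), ((np.float64(194.8), np.float64(213.2)), np.int32(38)), ((np.float64(201.8), np.float64(284.2)), np.int32(56)), ((np.float64(264.6), np.float64(375.0)), np.int32(71)), ((np.float64(314.5), np.float64(195.3)), np.int32(137))]
A
0 194.8 213.5 | 0.3 197.8 213.0 | 0.6 201.9 212.6 | 0.75 204.2 212.4 | 0.9 206.6 212.3 | 
B
0 162.0 229.2 | 0.3 161.8 225.7 | 0.6 162.7 222.6 | 0.75 163.5 221.3 | 0.9 164.6 220.2 | 
D
0 201.3 285.5 | 0.3 201.7 280.6 | 0.6 203.3 276.2 | 0.75 204.5 274.3 | 0.9 205.9 272.6 |
```

View pics/k3.png

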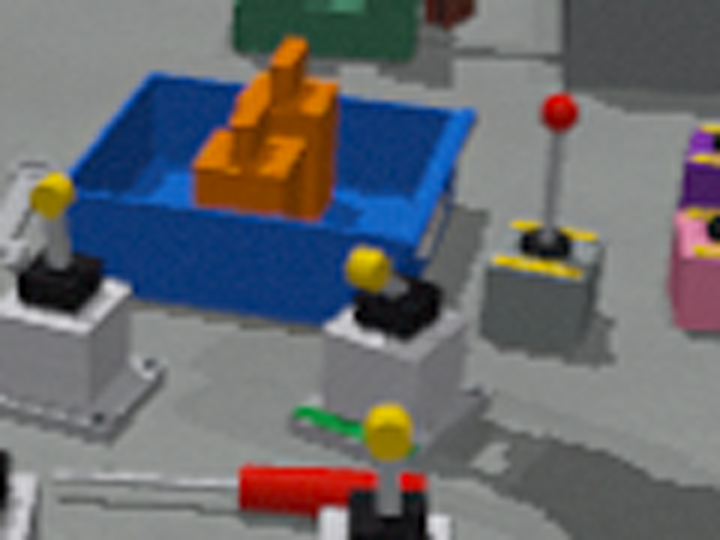

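View pics/k4.png

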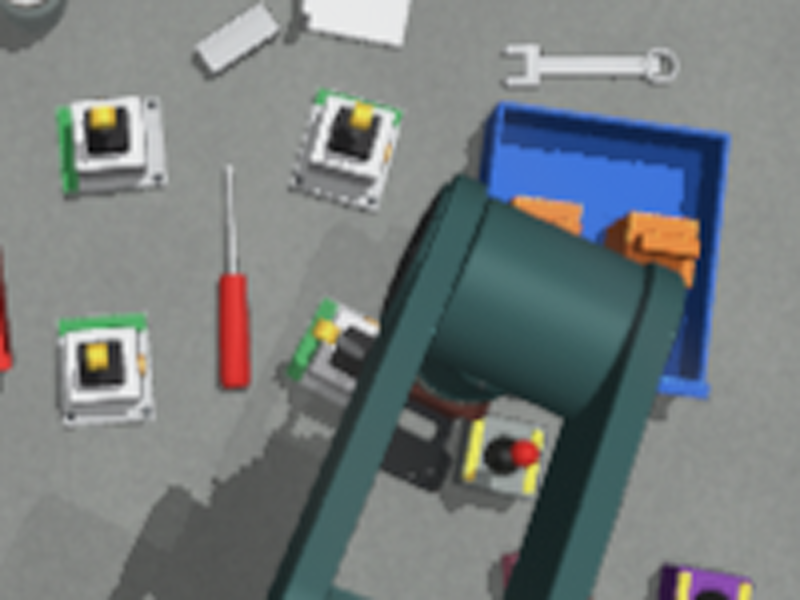

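Call:
move_arm(series=[[0,0,0,0,0,-0.8],[0,0,0,0,0,-0.8],[0,0,0,0,0,-0.65],[0.12,0.15,0,0,0,0],[0.25,0.35,0,0,0,0],[0.25,0.35,0,0,0,0],[0.25,0.35,0,0,0,0],[0,0,0,0,0,0],[0,0,0,0,0,0]])

```text
time_s: 30.62
tool_pos: [0.5875, -0.0742, 0.2035]
tcp_rot: [-2.503, -1.879, 0.007]
contact_force: [-0.3, -0.2, 0.3]
width: 0.0003
```

```bash
python3 -c "
from sw import *
go(.587,-.081,.106,-16);sw(.645,-.0975,254)"
```

```text
t=30.6 pos=[ 0.5875 -0.0742  0.2035] jaw=-16.2 F=[-0.3 -0.2  0.3] w=0.0003 j=[-0.24  0.37  1.54  0.    1.24  0.04]
  shift(100mm) [-0.071  0.026  0.975]  turn z units -0.05  tilt units [-0.18 -0.05]
in switch frame x',y',z mm [ -6.6 -61.7 203.5]
```

Call:
move_arm(series=[[-0.07,0,0.1,-0.1,0,0],[0,0,0.25,0,0,0],[0,0,0.25,0,0,0],[0,0,0.2,0,0,0],[0,0,0.1,0,0,0],[0,0,0,0,0,0],[0,0.1,0,0,0,0],[0,0.15,0,0,0,0],[0,0.05,0,0,0,0],[0,0,0,0,0,0]])

```text
time_s: 31.88
tool_pos: [0.6116, -0.094, 0.111]
tcp_rot: [-2.515, -1.876, -0.0]
contact_force: [-0.5, -0.1, -0.3]
width: 0.0001
```

```bash
python3 -c "
from sw import *
go(.587,-.081,.106,-16);sw(.645,-.0975,254)
p=imaging.capture('side'); crop(p,'l1.png',180,70,120,120,5)"
```

```text
t=31.9 pos=[ 0.6116 -0.094   0.111 ] jaw=-16.6 F=[-0.5 -0.1 -0.3] w=0.0001 j=[-0.27  0.5   1.58  0.    1.06  0.02]
  shift(100mm) [ 0.054 -0.273  0.051]  turn z units -0.14  tilt units [-0.04 -0.03]
in switch frame x',y',z mm [  5.8 -33.  111. ]
```

View pics/l1.png

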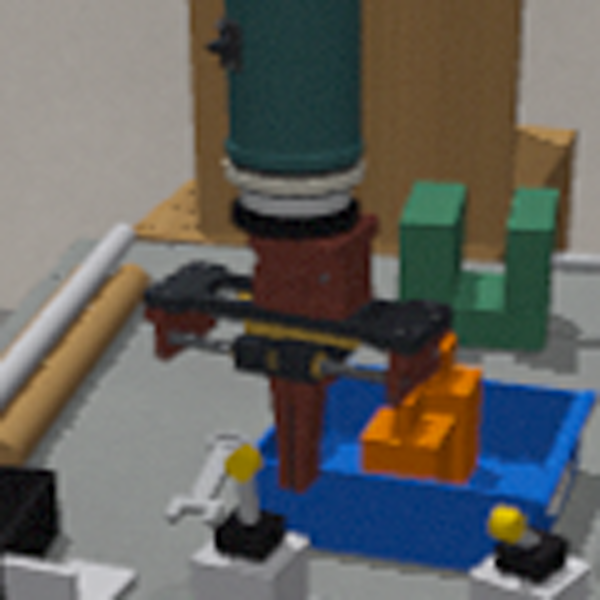

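Call:
move_arm(series=[[0.05,0,0.03,0,0,-0.1],[0,0.06,0,0,0,0],[0,0.06,0,0,0,0],[0,0.06,0,0,0,0],[0,0.06,0,0,0,0],[0,0.06,0,0,0,0],[0,0.06,0,0,0,0],[0,0.03,0,0,0,0],[0,0,0,0,0,0]])

```text
time_s: 33.05
tool_pos: [0.6508, -0.0995, 0.1065]
tcp_rot: [-2.505, -1.884, 0.004]
contact_force: [-1.6, 0.2, 0.7]
width: 0.0004
```

```bash
python3 -c "
from sw import *
go(.587,-.081,.106,-16);sw(.645,-.0975,254)
p=imaging.capture('side'); crop(p,'l2.png',180,70,120,120,5)"
```

```text
t=33.0 pos=[ 0.6508 -0.0995  0.1065] jaw=-16.1 F=[-1.6  0.2  0.7] w=0.0004 j=[-0.26  0.56  1.49  0.    1.1   0.02]
  shift(100mm) [ 0.    -0.664  0.01 ]  turn z units -0.03  tilt units [-0.11 -0.03]
in switch frame x',y',z mm [  0.3   6.1 106.5]
```

View pics/l2.png

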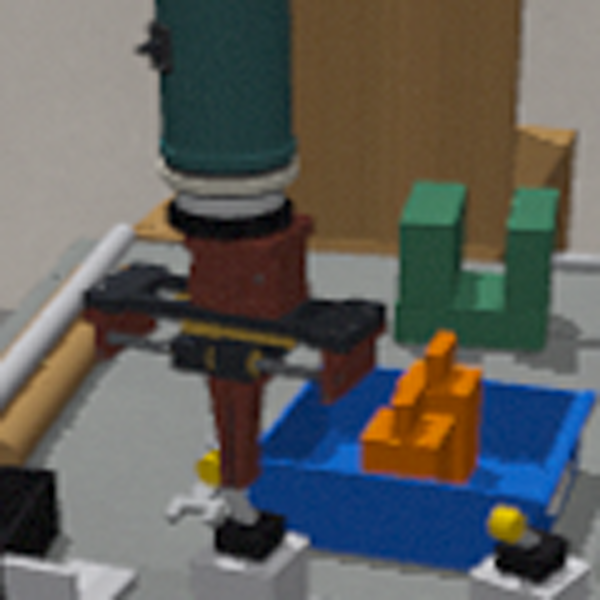

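Call:
move_arm(series=[[0,0.05,0,0,0,0],[0,0.02,0,0,0,0],[0,0,0,0,0,0]])

```text
time_s: 33.48
tool_pos: [0.657, -0.1013, 0.1062]
tcp_rot: [-2.504, -1.883, 0.006]
contact_force: [-1.4, 0.4, -0.2]
width: 0.0
```

```bash
python3 -c "
from sw import *
go(.587,-.081,.106,-16);sw(.645,-.0975,254)"
```

```text
t=33.5 pos=[ 0.657  -0.1013  0.1062] jaw=-16.1 F=[-1.4  0.4 -0.2] w=0.0000 j=[-0.26  0.57  1.47  0.    1.11  0.02]
  shift(100mm) [ 0.001 -0.729  0.009]  turn z units -0.03  tilt units [-0.13 -0.03]
in switch frame x',y',z mm [  0.3  12.6 106.2]
```

Call:
move_arm(series=[[0,-0.2,0,0,0,0],[0,-0.25,-0.1,0,0,0],[0,0,-0.3,0,0,0],[0,0,-0.4,0,0,0],[0,0,-0.2,0,0,-0.5],[0,0,0,0,0,-1],[0,0,0,0,0,-1],[0,0,0,0,0,-1],[0,0,0,0,0,-1],[0,0,0,0,0,-1],[0,0,0,0,0,0],[0,0,0,0,0,0]])

```text
time_s: 34.98
tool_pos: [0.6227, -0.0916, 0.2166]
tcp_rot: [2.083, 2.333, 0.015]
contact_force: [-0.1, -0.0, -0.3]
width: 0.0005
```

```bash
cat > look.py <<'E'
from sw import *
from fit import fit
def roller(p,x,y,yaw):
    a=np.deg2rad(yaw)
    return [(t,)+tuple(float(round(v,1)) for v in w2px(p,[x-np.sin(a)*.042*np.sin(t),y+np.cos(a)*.042*np.sin(t),.078+.042*np.cos(t)])) for t in (0,.6,.75,.9)]
def yellow(p):
    hsv=cv2.cvtColor(p["img"],cv2.COLOR_BGR2HSV); m=cv2.inRange(hsv,(22,150,100),(35,255,255))
    n,l,st,ce=cv2.connectedComponentsWithStats(m); return [(ce[i].round(1)[::-1].tolist(),int(st[i,4])) for i in range(1,n) if st[i,4]>10]
E
python3 - <<'E'
from look import *
go(.6533,.0451,.2,7)
p=imaging.capture("side"); crop(p,"m1.png",170,110,200,150,4); print(yellow(p)); print("B",roller(p,.645,-.0975,254))
p=imaging.capture("top");crop(p,"m2.png",220,130,200,150,4)
for n,k,x,y,ya in (("A","bare",.646,.105,6),("D","bare",.4545,.107,273)):
    q,f,i=fit(p,k,x,y,(ya-5,ya+5)); print(n,np.round(q[:2],4),round(np.rad2deg(q[2]),1)%360,round(f,1))
E
```

```text
t=35.0 pos=[ 0.6227 -0.0916  0.2166] jaw=6.5 F=[-0.1 -0.  -0.3] w=0.0005 j=[-0.26  0.4   1.47  0.    1.26 -0.37]
  shift(100mm) [1.325 0.456 0.168]  turn z units -0.13  tilt units [0.23 0.06]
[([164.2, 220.6], 33), ([174.5, 281.1], 36), ([173.9, 309.7], 23), ([194.8, 213.2], 38), ([201.8, 284.2], 56), ([236.0, 220.5], 12), ([264.6, 375.0], 76), ([314.4, 195.3], 136)]
B [(0, 162.0, 229.2), (0.6, 162.7, 222.6), (0.75, 163.5, 221.3), (0.9, 164.6, 220.2)]
A [0.6458 0.1046] 6.6 9.7
D [0.4549 0.1069] 271.7 24.5
```

View pics/m1.png

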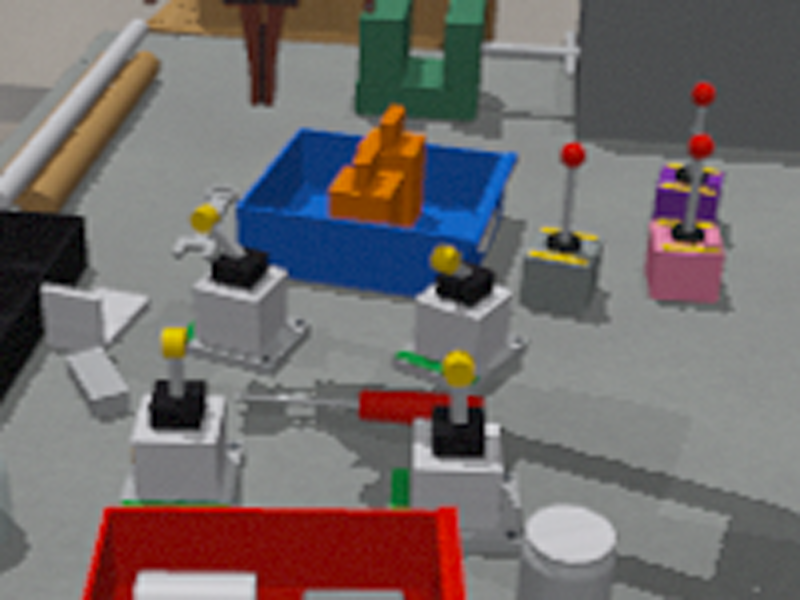

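View pics/m2.png

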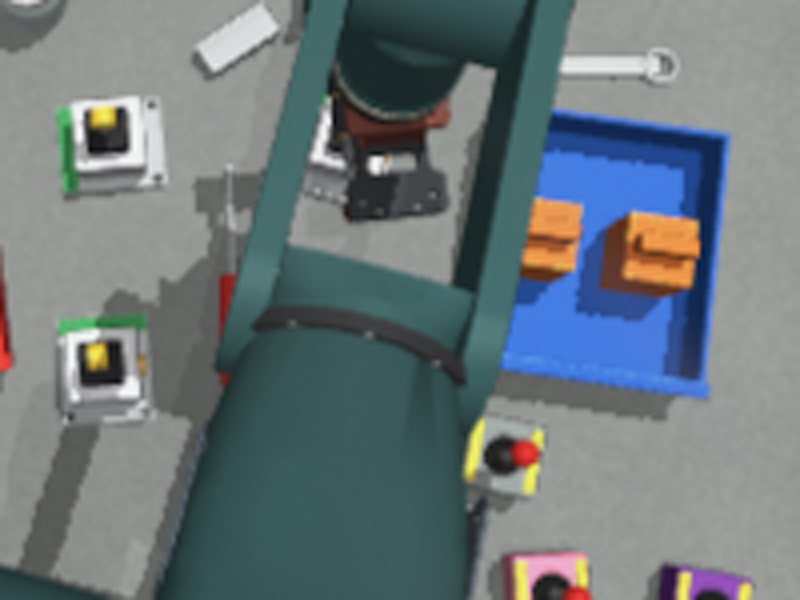

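B and C are over (about 0.85 rad each). Next is A.

Call:
move_arm(series=[[0.15,0.05,0,0.15,0,0],[0.3,0.1,0,0,0,0],[0.3,0.1,0,0,0,0],[0.3,0.1,0,0,0,0],[0.15,0.05,0,0,0,0],[0,0,0,0,0,0],[0,0,0,0,0,0]])

```text
time_s: 35.95
tool_pos: [0.6503, 0.0392, 0.2159]
tcp_rot: [2.091, 2.338, 0.0]
contact_force: [-0.4, -0.4, -0.5]
width: 0.0002
```

```bash
python3 -c "
from sw import *
go(.6533,.0451,.106,7);sw(.646,.1047,6.8)"
```

```text
t=36.0 pos=[0.6503 0.0392 0.2159] jaw=6.4 F=[-0.4 -0.4 -0.5] w=0.0002 j=[-0.04  0.44  1.4  -0.    1.3  -0.15]
  shift(100mm) [0.059 0.033 1.099]  turn z units -0.16  tilt units [0.05 0.05]
in switch frame x',y',z mm [ -3.5 -65.6 215.9]
```

Call:
move_arm(series=[[0,0.03,0.1,0,0,0],[0,0,0.25,0,0,0],[0,0,0.25,0,0,0],[0,0,0.25,0,0,0],[0,0,0.15,0,0,0],[0,0,0,0,0,0],[0.1,0,0,0,0,0],[0.15,0,0,0,0,0],[0.05,0,0,0,0,0],[0,0,0,0,0,0]])

```text
time_s: 37.2
tool_pos: [0.6524, 0.0658, 0.1138]
tcp_rot: [2.096, 2.328, 0.004]
contact_force: [0.1, -0.3, 0.6]
width: 0.0006
```

```bash
python3 -c "
from sw import *
go(.6533,.0451,.106,7);sw(.646,.1047,6.8)"
```

```text
t=37.2 pos=[0.6524 0.0658 0.1138] jaw=6.0 F=[ 0.1 -0.3  0.6] w=0.0006 j=[-0.    0.54  1.5  -0.    1.09 -0.1 ]
  shift(100mm) [-0.206 -0.014  0.079]  turn z units -0.25  tilt units [0.11 0.07]
in switch frame x',y',z mm [  1.8 -39.4 113.8]
```

Call:
move_arm(series=[[0,-0.015,0.07,0.1,0,-0.2],[0.08,0,0,0,0,0],[0.08,0,0,0,0,0],[0.06,0,0,0,0,0],[0.06,0,0,0,0,0],[0.06,0,0,0,0,0],[0.06,0,0,0,0,0],[0.06,0,0,0,0,0],[0.04,0,0,0,0,0],[0,0,0,0,0,0]])

```text
time_s: 38.45
tool_pos: [0.6445, 0.1167, 0.1059]
tcp_rot: [2.08, 2.346, -0.009]
contact_force: [-0.1, -2.7, 0.2]
width: 0.0007
```

```bash
python3 -c "
from sw import *
go(.6533,.0451,.106,7);sw(.646,.1047,6.8)"
```

```text
t=38.5 pos=[0.6445 0.1167 0.1059] jaw=6.9 F=[-0.1 -2.7  0.2] w=0.0007 j=[ 0.08  0.55  1.5  -0.01  1.09 -0.04]
  shift(100mm) [-0.721  0.001  0.005]  turn z units -0.03  tilt units [-0.    0.12]
in switch frame x',y',z mm [ -0.   12.  105.9]
```

Call:
move_arm(series=[[-0.2,0,0,0,0,0],[-0.25,0,-0.1,0,0,0],[0,0,-0.3,0,0,0],[0,0,-0.4,0,0,0],[0,0,-0.2,0,0,0.7],[0,0,0,0,0,0],[0,0,0,0,0,0]])

```text
time_s: 39.33
tool_pos: [0.6505, 0.0665, 0.2083]
tcp_rot: [2.143, 2.293, -0.004]
contact_force: [0.2, -0.8, -0.4]
width: 0.0005
```

```bash
python3 - <<'E'
from look import *
go(.3946,.1033,.21,4)
p=imaging.capture("side"); crop(p,"n1.png",170,110,200,150,4); print(yellow(p)); print("A",roller(p,.646,.1047,6.8))
p=imaging.capture("top");crop(p,"n2.png",220,130,200,150,4)
for n,k,x,y,ya in (("A","bare",.646,.105,6),("D","bare",.4545,.107,273)):
    q,f,i=fit(p,k,x,y,(ya-5,ya+5)); print(n,np.round(q[:2],4),round(np.rad2deg(q[2]),1)%360,round(f,1))
E
```

```text
t=39.3 pos=[0.6505 0.0665 0.2083] jaw=3.9 F=[ 0.2 -0.8 -0.4] w=0.0005 j=[-0.    0.45  1.4  -0.    1.29 -0.07]
  shift(100mm) [ 0.54  -2.528 -0.02 ]  turn z units -0.03  tilt units [0.   0.06]
[([164.2, 220.6], 33), ([174.3, 280.9], 37), ([173.9, 309.7], 23), ([201.8, 284.1], 57), ([207.0, 211.6], 40), ([236.0, 220.5], 12), ([264.8, 375.0], 73), ([314.4, 195.3], 136)]
A [(0, 194.8, 213.5), (0.6, 201.9, 212.6), (0.75, 204.2, 212.4), (0.9, 206.6, 212.3)]
A [0.6451 0.1045] 4.0 34.5
D [0.4013 0.2539] 267.7 5.5
```

View pics/n1.png

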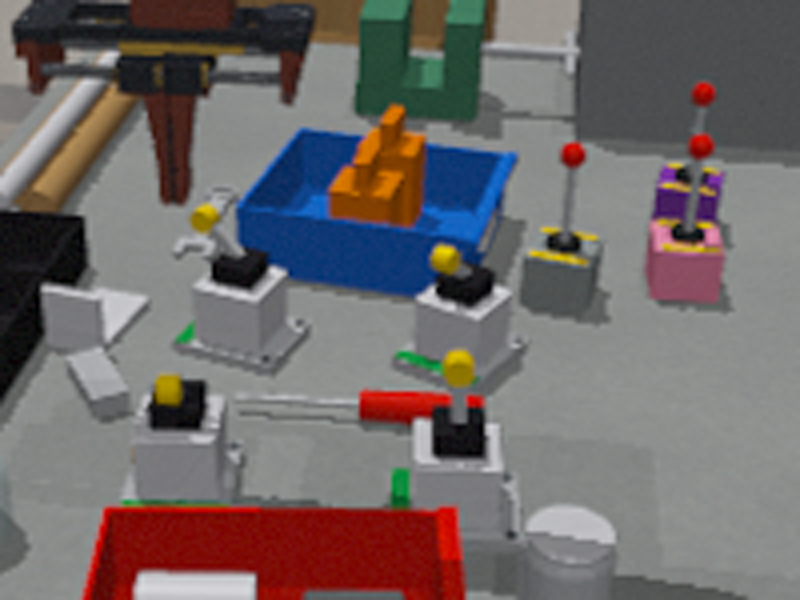

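View pics/n2.png

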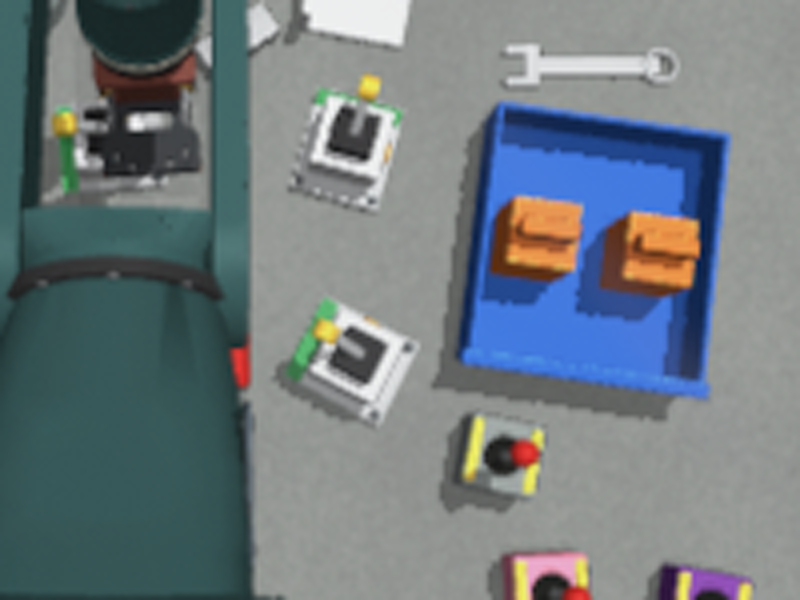

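Call:
move_arm(series=[[0.04,-0.15,0,0,0,0],[0.065,-0.3,0,0,0,0],[0.065,-0.3,0,0,0,0],[0.065,-0.3,0,0,0,0],[0.065,-0.3,0,0,0,0],[0.065,-0.3,0,0,0,0],[0.065,-0.3,0,0,0,0],[0.065,-0.3,0,0,0,0],[0.05,-0.2,0,0,0,0],[0,0,0,0,0,0],[0,0,0,0,0,0]])

```text
time_s: 40.8
tool_pos: [0.3783, 0.1067, 0.2009]
tcp_rot: [-2.13, -2.294, 0.025]
contact_force: [-0.5, -0.1, 0.1]
width: 0.0004
```

```bash
python3 - <<'E'
from look import *
go(.3946,.1033,.106,4);sw(.4545,.1075,274)
p=imaging.capture("top");crop(p,"o2.png",190,130,200,150,4)
q,f,i=fit(p,"bare",.4545,.107,(268,278)); print(np.round(q[:2],4),round(np.rad2deg(q[2]),1)%360,round(f,1))
E
```

```text
t=40.8 pos=[0.3783 0.1067 0.2009] jaw=4.2 F=[-0.5 -0.1  0.1] w=0.0004 j=[ 0.1   0.09  1.94 -0.    1.13  0.03]
  shift(100mm) [-0.043  0.178  0.946]  turn z units 0.06  tilt units [-0.27  0.04]
in switch frame x',y',z mm [ -4.5 -76.1 200.9]
[0.5126 0.0111] 311.2 25.3
```

View pics/o2.png

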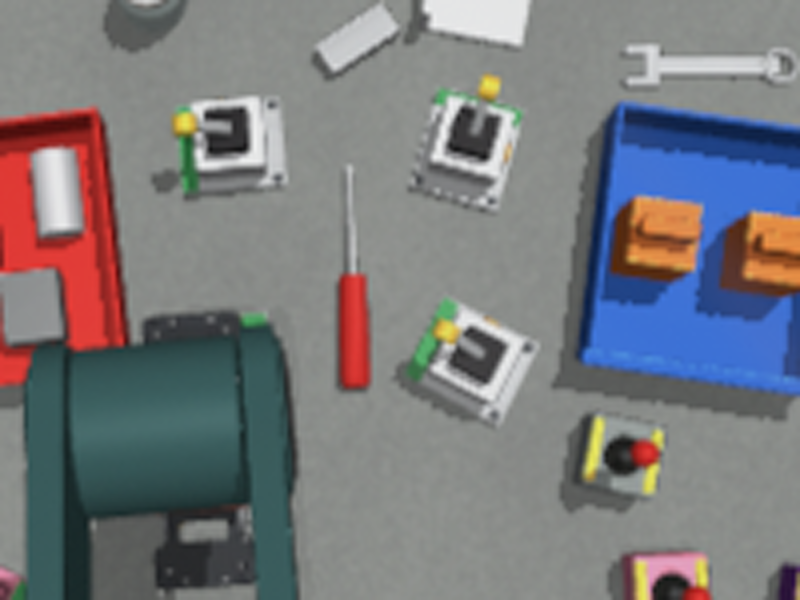

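Call:
move_arm(series=[[-0.04,0.15,0.1,-0.2,0,0],[0,0,0.25,0,0,0],[0,0,0.25,0,0,0],[0,0,0.2,0,0,0],[0,0,0.1,0,0,0],[0,0,0,0,0,0]])

```text
time_s: 41.6
tool_pos: [0.4007, 0.1029, 0.1081]
tcp_rot: [2.139, 2.299, -0.003]
contact_force: [0.9, 0.4, 0.3]
width: 0.0005
```

```bash
python3 - <<'E'
from look import *
go(.3946,.1033,.106,4);sw(.4545,.1075,274)
p=imaging.capture("side");crop(p,"o3.png",230,90,120,120,5);print(yellow(p)[:6], roller(p,.4545,.1075,274))
E
```

```text
t=41.6 pos=[0.4007 0.1029 0.1081] jaw=4.1 F=[0.9 0.4 0.3] w=0.0005 j=[ 0.09  0.25  2.03 -0.    0.86  0.02]
  shift(100mm) [ 0.009 -0.06   0.021]  turn z units 0.03  tilt units [-0.    0.04]
in switch frame x',y',z mm [  0.9 -54.  108.1]
[([164.2, 220.6], 33), ([174.7, 281.8], 18), ([201.9, 284.2], 55), ([207.0, 211.5], 42), ([236.0, 220.5], 12), ([264.6, 375.1], 77)] [(0, 201.3, 285.5), (0.6, 203.3, 276.2), (0.75, 204.5, 274.3), (0.9, 205.9, 272.6)]
```

View pics/o3.png

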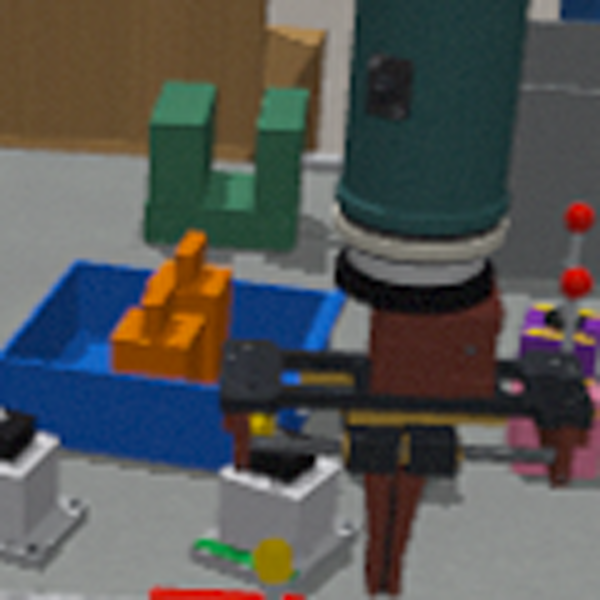

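Call:
move_arm(series=[[0.01,0.1,0.02,0,0,0],[0,0.12,0,0,0,0],[0,0.08,0,0,0,0],[0,0.06,0,0,0,0],[0,0.06,0,0,0,0],[0,0.06,0,0,0,0],[0,0.06,0,0,0,0],[0,0.04,0,0,0,0],[0,0,0,0,0,0]])

```text
time_s: 42.78
tool_pos: [0.4631, 0.1086, 0.1077]
tcp_rot: [2.138, 2.298, -0.001]
contact_force: [0.3, 0.0, -0.4]
width: 0.0003
```

```bash
python3 - <<'E'
from look import *
go(.3946,.1033,.106,4);sw(.4545,.1075,274)
p=imaging.capture("side");print(yellow(p)[:6])
E
```

```text
t=42.8 pos=[0.4631 0.1086 0.1077] jaw=4.1 F=[ 0.3  0.  -0.4] w=0.0003 j=[ 0.09  0.33  1.9  -0.    0.91  0.02]
  shift(100mm) [-0.003 -0.687  0.016]  turn z units 0.04  tilt units [0.02 0.04]
in switch frame x',y',z mm [ -0.5   8.7 107.7]
[([164.2, 220.6], 33), ([173.4, 307.3], 11), ([204.3, 274.9], 55), ([207.0, 211.5], 42), ([236.0, 220.5], 12), ([264.8, 375.0], 75)]
```

Call:
move_arm(series=[[0,0.03,0,0,0,0],[0,0.01,0,0,0,0],[0,0,0,0,0,0],[0,-0.2,0,0,0,0],[0,-0.25,-0.1,0,0,0],[0,0,-0.3,0,0,0],[0,0,-0.4,0,0,0],[0,0,-0.2,0,0,0],[0,0,0,0,0,0]])

```text
time_s: 43.95
tool_pos: [0.4241, 0.106, 0.2118]
tcp_rot: [2.134, 2.294, 0.009]
contact_force: [-0.3, 0.3, -0.1]
width: 0.0004
```

```bash
python3 - <<'E'
from look import *
go(.386,-.15,.21,-8)
p=imaging.capture("side"); crop(p,"q1.png",170,110,200,150,4); print(yellow(p))
p=imaging.capture("top");crop(p,"q2.png",220,130,200,150,4)
q,f,i=fit(p,"stick",.3794,-.2151,(-12,-4)); print(np.round(q[:2],4),np.rad2deg(q[2]),f)
print([ (d["score"],px2w(p,*d["location"],.135)) for d in finder.tip_of("stick_ball",p)])
E
```

```text
t=44.0 pos=[0.4241 0.106  0.2118] jaw=4.1 F=[-0.3  0.3 -0.1] w=0.0004 j=[ 0.09  0.13  1.86 -0.    1.14  0.02]
  shift(100mm) [-2.526 -0.564  0.019]  turn z units 3.03  tilt units [0.14 0.03]
[([164.2, 220.6], 33), ([174.3, 281.0], 38), ([174.0, 310.0], 22), ([205.1, 273.3], 52), ([206.9, 211.6], 41), ([236.0, 220.5], 12), ([264.8, 375.0], 73), ([314.4, 195.3], 136)]
[ 0.3788 -0.2149] -12.612241662059006 17.521316528320312
[(0.42, array([ 0.39266229, -0.21647527,  0.135     ])), (0.39, array([ 0.27650917, -0.25626947,  0.135     ])), (0.37, array([ 0.25961753, -0.38169436,  0.135     ]))]
```

View pics/q1.png

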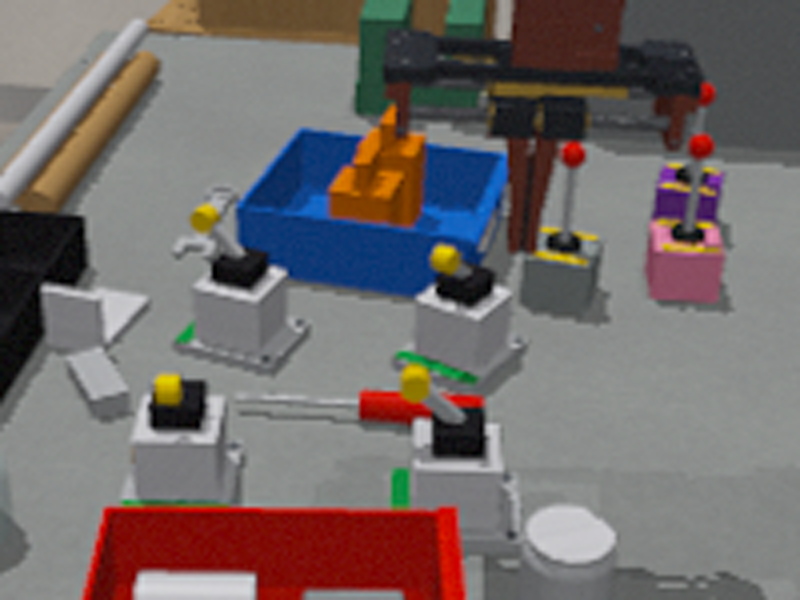

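View pics/q2.png

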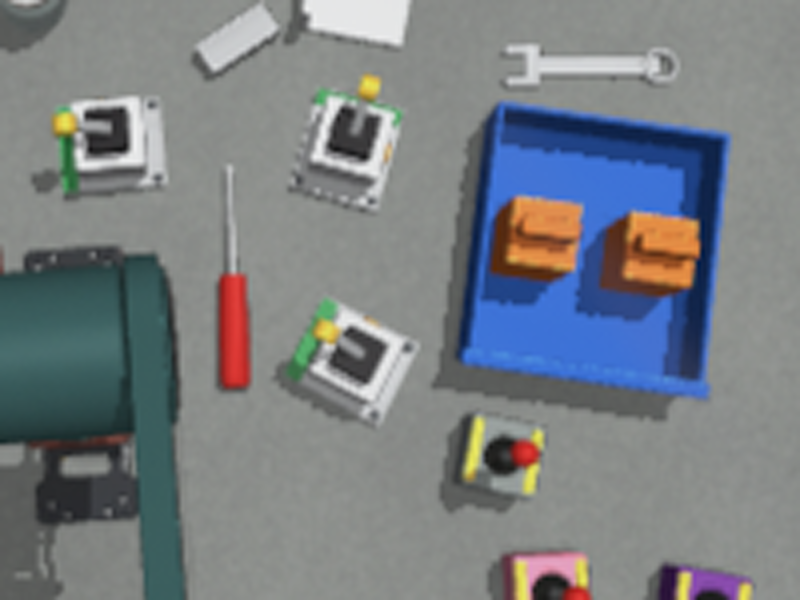

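All four arms are over and both caps stand in the bin. Next is the grey stick at (346,243). The pink (358,278) and purple (397,282) boxes stay untouched.

```bash
python3 - <<'E'
from look import *
for n in("top","side"):
    p=imaging.capture(n); hsv=cv2.cvtColor(p["img"],cv2.COLOR_BGR2HSV); m=cv2.inRange(hsv,(0,170,90),(6,255,255))|cv2.inRange(hsv,(174,170,90),(180,255,255))
    k,l,st,ce=cv2.connectedComponentsWithStats(m)
    for i in range(1,k):
        if 5<st[i,4]<90: print(n,ce[i].round(1)[::-1],st[i,4],px2w(p,ce[i][1],ce[i][0],.135).round(4))
E
```

```text
top [242.9 350.4] 27 [ 0.3835 -0.2175  0.135 ]
top [279.3 363.5] 32 [ 0.2755 -0.2541  0.135 ]
top [284.2 406.1] 32 [ 0.2627 -0.3804  0.135 ]
side [132.9 346.8] 12 [ 0.259  -0.3808  0.135 ]
side [146.  344.9] 25 [ 0.276  -0.2537  0.135 ]
side [147.9 312.4] 27 [ 0.3858 -0.2187  0.135 ]
side [209.8 286.4] 22 [0.4491 0.1696 0.135 ]
```

Call:
move_arm(series=[[0,0,0,0.1,0,1],[0,0,0,0,0,1],[0,0,0,0,0,1],[0,0,0,0,0,0.8],[0,0,0,0,0,0]])

```text
time_s: 44.82
tool_pos: [0.4185, 0.1054, 0.204]
tcp_rot: [-2.428, -1.983, 0.021]
contact_force: [0.1, -0.1, -0.6]
width: 0.0004
```

```bash
python3 - <<'E'
from look import *
go(.391,-.156,.21,-11)
E
```

```text
t=44.8 pos=[0.4185 0.1054 0.204 ] jaw=-11.5 F=[ 0.1 -0.1 -0.6] w=0.0004 j=[ 0.09  0.14  1.87 -0.    1.15  0.29]
  shift(100mm) [-2.616  0.252 -0.047]  turn z units -0.13  tilt units [-0.19  0.09]
```

Call:
move_arm(series=[[-0.15,0.02,-0.05,-0.1,0,0],[-0.3,0.03,0,0,0,0],[-0.3,0.03,0,0,0,0],[-0.3,0.03,0,0,0,0],[-0.3,0.03,0,0,0,0],[-0.3,0.03,0,0,0,0],[-0.3,0.03,0,0,0,0],[-0.3,0.03,0,0,0,0],[-0.15,0.02,0,0,0,0],[0,0,0,0,0,0],[0,0,0,0,0,0]])

```text
time_s: 46.2
tool_pos: [0.3917, -0.1493, 0.2118]
tcp_rot: [2.422, 1.997, -0.018]
contact_force: [0.0, 1.3, -0.3]
width: 0.0004
```

```bash
python3 - <<'E'
from look import *
go(.396,-.159,.115,-11);sw(.3845,-.218,-11)
E
```

```text
t=46.2 pos=[ 0.3917 -0.1493  0.2118] jaw=-11.0 F=[ 0.   1.3 -0.3] w=0.0004 j=[-0.52  0.11  1.89 -0.01  1.15 -0.32]
  shift(100mm) [-0.077  0.065  0.968]  turn z units 0.00  tilt units [-0.07  0.15]
in switch frame x',y',z mm [ -6.   68.8 211.8]
```

Call:
move_arm(series=[[0,0.06,0.1,0,0.1,0],[0,0,0.25,0,0,0],[0,0,0.25,0,0,0],[0,0,0.2,0,0,0],[0,0,0.08,0,0,0],[0,0,0,0,0,0]])

```text
time_s: 46.95
tool_pos: [0.3991, -0.1478, 0.1195]
tcp_rot: [-2.416, -2.005, 0.006]
contact_force: [0.3, -0.4, 0.1]
width: 0.0001
```

```bash
python3 - <<'E'
from look import *
go(.396,-.159,.115,-11);sw(.3845,-.218,-11)
p=imaging.capture("side");crop(p,"r1.png",250,90,120,120,5)
E
```

```text
t=47.0 pos=[ 0.3991 -0.1478  0.1195] jaw=-10.6 F=[ 0.3 -0.4  0.1] w=0.0001 j=[-0.51  0.25  1.99 -0.    0.9  -0.33]
  shift(100mm) [-0.115 -0.009  0.045]  turn z units 0.09  tilt units [-0.06  0.03]
in switch frame x',y',z mm [  0.9  71.7 119.5]
```

View pics/r1.png

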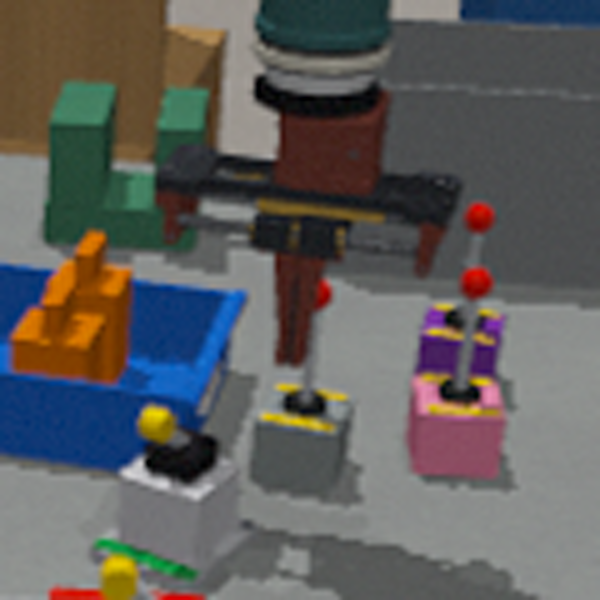

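Call:
move_arm(series=[[-0.15,0,0.04,0,0,0],[-0.15,0,0,0,0,0],[-0.1,0,0,0,0,0],[-0.1,0,0,0,0,0],[-0.1,0,0,0,0,0],[-0.1,0,0,0,0,0],[-0.1,0,0,0,0,0],[0,0,0,0,0,0]])

```text
time_s: 48.0
tool_pos: [0.3846, -0.2336, 0.1176]
tcp_rot: [2.417, 2.003, -0.004]
contact_force: [0.6, 1.0, 1.0]
width: 0.0005
```

```bash
python3 - <<'E'
from look import *
go(.396,-.159,.115,-11);sw(.3845,-.218,-11)
p=imaging.capture("side");crop(p,"r2.png",250,90,120,120,5)
E
```

```text
t=48.0 pos=[ 0.3846 -0.2336  0.1176] jaw=-10.7 F=[0.6 1.  1. ] w=0.0005 j=[-0.7   0.28  1.95 -0.    0.91 -0.51]
  shift(100mm) [ 0.754 -0.026  0.024]  turn z units 0.07  tilt units [0.   0.05]
in switch frame x',y',z mm [  3.  -15.3 117.6]
```

View pics/r2.png

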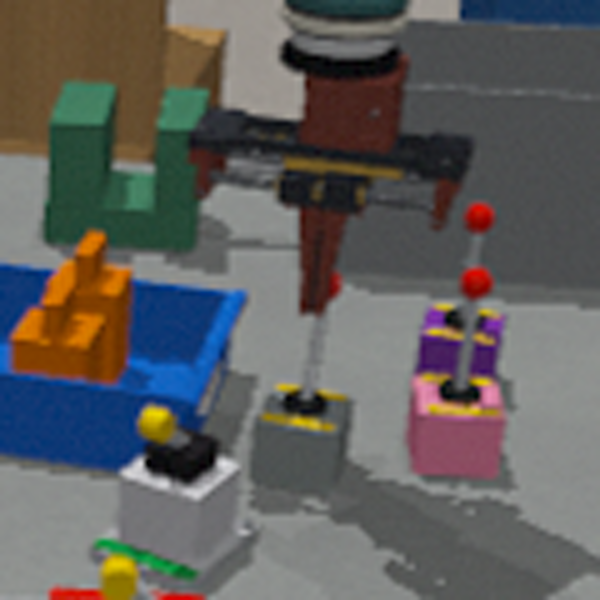

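Call:
move_arm(series=[[0,-0.05,0,0,0,0],[-0.05,0,0,0,0,0],[-0.04,0,0,0,0,0],[0,0,0,0,0,0],[0,0,0,0,0,0]])

```text
time_s: 48.68
tool_pos: [0.3772, -0.2402, 0.1174]
tcp_rot: [2.418, 2.006, -0.003]
contact_force: [0.5, 1.7, 0.6]
width: 0.0005
```

```bash
python3 - <<'E'
from look import *
go(.396,-.159,.115,-11);sw(.3845,-.218,-11)
p=imaging.capture("side");crop(p,"r3.png",250,90,120,120,5)
p=imaging.capture("top");crop(p,"r4.png",300,190,120,100,5)
E
```

```text
t=48.7 pos=[ 0.3772 -0.2402  0.1174] jaw=-10.6 F=[0.5 1.7 0.6] w=0.0005 j=[-0.72  0.28  1.95 -0.    0.91 -0.53]
  shift(100mm) [0.833 0.035 0.023]  turn z units 0.09  tilt units [-0.01  0.02]
in switch frame x',y',z mm [ -2.9 -23.2 117.4]
```

View pics/r3.png

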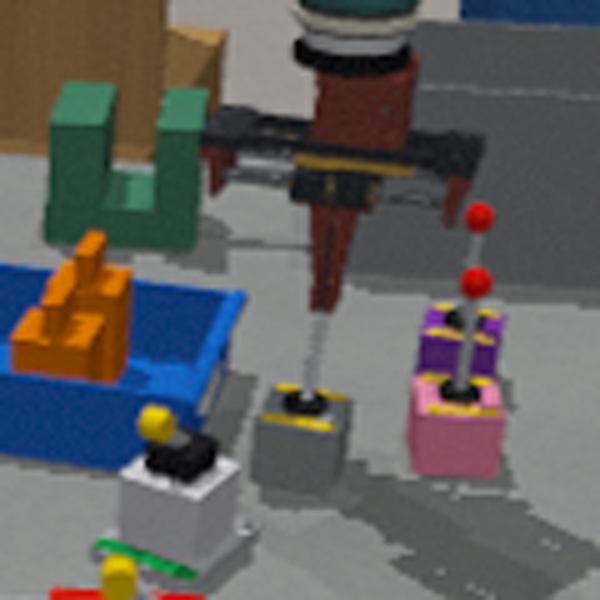

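View pics/r4.png

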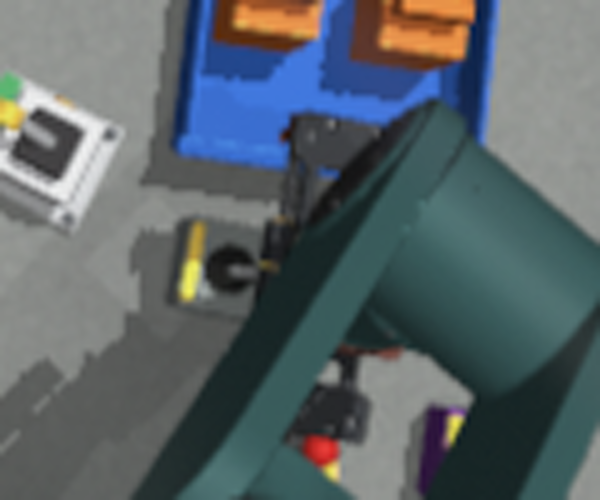

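The stick leans about 0.55 rad with 1.7 N on the tool. Releasing now.

Call:
move_arm(series=[[0.1,0,0,0,0,0],[0.2,0,0,0,0,0],[0.3,0,0,0,0,0],[0.2,0,0,0,0,0],[0,0,-0.2,0,0,0],[0,0,-0.4,0,0,0],[0,0,-0.4,0,0,0],[0,0,0,0,0,0],[0.3,0,0,0,0,0],[0.4,0,0,0,0,0],[0.4,0,0,0,0,0],[0.4,0,0,0,0,0],[0.4,0,0,0,0,0],[0.4,0,0,0,0,0],[0.4,0,0,0,0,0],[0.4,0,0,0,0,0],[0,0,0,0,0,0],[0,0,0,0,0,0]])

```text
time_s: 51.02
tool_pos: [0.4461, 0.1588, 0.2088]
tcp_rot: [2.415, 2.008, -0.019]
contact_force: [0.7, 0.7, -0.6]
width: 0.0006
```

```bash
python3 - <<'E'
from look import *
go(.396,-.159,.115,-11)
p=imaging.capture("side");crop(p,"s1.png",170,110,200,150,4);print(yellow(p))
p=imaging.capture("top");cv2.imwrite("pics/s2.png",p["img"])
E
```

```text
t=51.0 pos=[0.4461 0.1588 0.2088] jaw=-10.5 F=[ 0.7  0.7 -0.6] w=0.0006 j=[ 0.2   0.2   1.78 -0.01  1.17  0.39]
  shift(100mm) [-3.207  0.095  0.969]  turn z units 0.12  tilt units [-0.1   0.14]
[([164.2, 220.6], 33), ([174.3, 280.9], 37), ([173.9, 309.5], 24), ([205.1, 273.3], 52), ([206.9, 211.6], 41), ([236.0, 220.5], 12), ([264.9, 374.9], 69), ([314.5, 195.3], 137)]
```

View pics/s1.png

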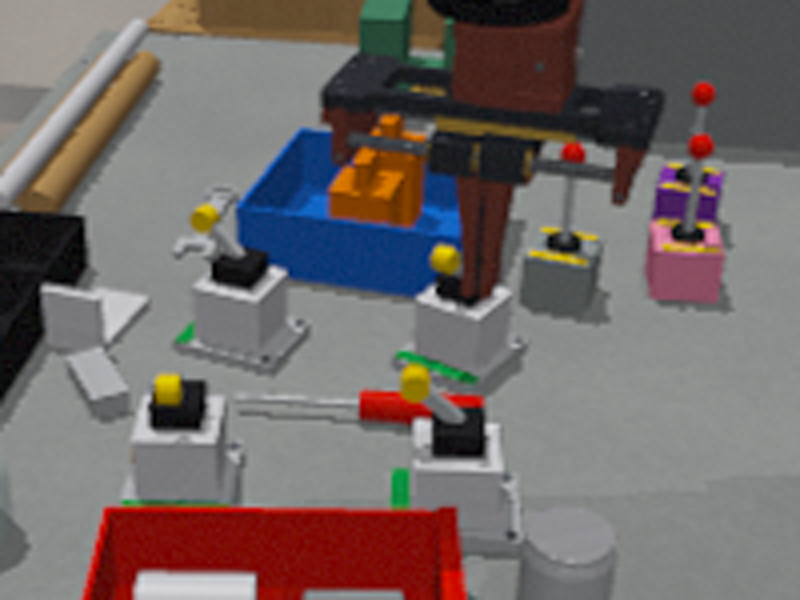

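View pics/s2.png

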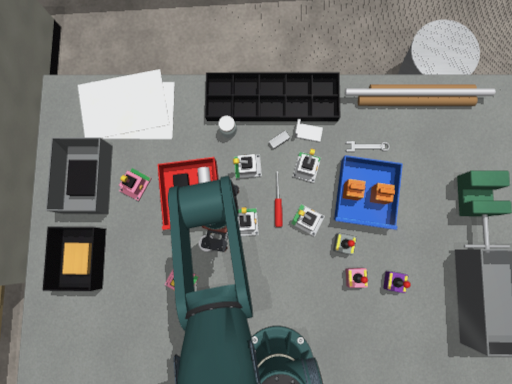

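The side view shows all four rollers over at (220.6,164), (281,174), (273,205) and (212,207). The stick is upright again at (313,148), both caps stand in the bin, and nothing else has moved.

```bash
python3 -c "
from plant import ticket
print(ticket.hand_in())"
```

```text
the job is handed in; nothing more can be done
None
```

The batch is done and handed in at about 51 s of the 210 s allowed. The hand-in gave no verdict.

- **Caps:** Only two of the four switches wore a cap. I lifted both off and set them upright on the floor of the blue bin.
- **Roller arms:** I pushed all four towards their green edges. By the roller positions in the side view they lean about 0.8–0.9 rad, past the 0.6 trip point. All four were still there in the last picture, after the sign-off.
- **Sign-off:** I rocked the grey box's stick towards one of its yellow-barred sides, to about 0.55 rad by calculation, with 1.7 N on the tool. I then backed off, and the last picture shows it upright again.
- **Rest of the scene:** The switches are standing where they were. The pink look-alikes, the other stick boxes and the bystanders look undisturbed. The gripper ended clear of everything.

**Checks that were weak or disagreed:**
- My pose fit failed on switches hidden behind the robot arm, so there I relied on the side view and earlier fits.
- The trained network put the stick box about 7 mm from my own fit, so I used the ball position from the two cameras, which agreed within about 3 mm.
- I saw no knocked switch and no grip slip.

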